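Put the dried utensils away in the lidded tin

TASK

The kitchen spoons and spatulas standing in the draining caddy are dry. Lift the lid off the long steel tin and set it aside flat on the shelf, handle up; pull every utensil out of the caddy and lay it down inside the tin, then put the lid back on so that it sits fully down all round. Do not tip over the caddy or the tin, and leave the bottle, the spoon rest and the laundry scoop where they stand.

Things in the scene. Friction and masses are not known exactly. Their poses are not given: they have to be found in the camera images.
- tin: long open stainless steel tin, 250 x 120 x 60 mm outside, wall and floor 4 mm (inside 242 x 112 mm, 56 mm deep), 0.7 kg, standing loose on the shelf. Origin at the centre of its underside, x along its length, z up
- lid_grip (a point): centre of the black bar handle on the tin's loose metal lid (starts on the tin). Bar 100 long x 12 x 12 mm. Lid 266 x 136 mm, 220 g, with a 12 mm skirt going over the tin with 5 mm play a side. x along lid and bar, z out of its top. This point is 42 mm above the skirt's lower edge, 27 mm above the lid's top face; 90 mm above the tin's underside when seated; 42 mm above the shelf when laid flat on it
- caddy: draining caddy, 1 kg, standing loose: a white tray 270 x 70 x 5 mm with five square steel pots in a row along its x axis, centres at x = -112, -56, 0, 56 and 112 mm, y = 0. Each pot is 30 mm (x) by 40 mm (y) outside, 24 x 34 mm inside, its inner floor 8 mm and its rim 95 mm above the shelf. Origin at the centre of the tray's underside, z up
- spoon_red_mid (a point): middle of a spoon 200 mm long, 45 g: wooden handle 12 mm thick, flat round-ended red head 28 mm wide (y), 9 thick (x), 58 long. z runs from head to handle end: head tip at z -100 mm, handle from -42 to +100 mm. Starts head down in one of the caddy's pots, leaning up to 12 degrees, about 110 mm of handle above the rim. May be absent
- spoon_blue_mid (a point): middle of a spoon 200 mm long, 45 g: wooden handle 12 mm thick, flat round-ended blue head 28 mm wide (y), 9 thick (x), 58 long. z runs from head to handle end: head tip at z -100 mm, handle from -42 to +100 mm. Starts head down in one of the caddy's pots, leaning up to 12 degrees, about 110 mm of handle above the rim. May be absent
- spoon_yellow_mid (a point): middle of a spoon 200 mm long, 45 g: wooden handle 12 mm thick, flat round-ended yellow head 28 mm wide (y), 9 thick (x), 58 long. z runs from head to handle end: head tip at z -100 mm, handle from -42 to +100 mm. Starts head down in one of the caddy's pots, leaning up to 12 degrees, about 110 mm of handle above the rim. May be absent
- spatula_green_mid (a point): middle of a spatula 200 mm long, 45 g: wooden handle 12 mm thick, flat square-ended green head 28 mm wide (y), 9 thick (x), 58 long. z runs from head to handle end: head tip at z -100 mm, handle from -42 to +100 mm. Starts head down in one of the caddy's pots, leaning up to 12 degrees, about 110 mm of handle above the rim. May be absent
- spatula_orange_mid (a point): middle of a spatula 200 mm long, 45 g: wooden handle 12 mm thick, flat square-ended orange head 28 mm wide (y), 9 thick (x), 58 long. z runs from head to handle end: head tip at z -100 mm, handle from -42 to +100 mm. Starts head down in one of the caddy's pots, leaning up to 12 degrees, about 110 mm of handle above the rim. May be absent
- bottle: green glass bottle with a white twist cap, 66 mm in diameter, 240 mm tall; a bystander. Origin at the centre of its underside
- spoon_rest: white ceramic spoon rest, a shallow dish 86 mm across with a flat 80 mm tail; a bystander. Origin at the centre of the dish's underside
- scoop: white plastic laundry scoop, open box 80 x 60 x 45 mm with a 90 mm handle; a bystander. Origin at the centre of the box's underside

How it is judged:
By the outcome, as a careful person would: the job done as asked, in the order asked, and still so for the second after the job is handed in, with the robot touching nothing.
Of spoon_red, spoon_blue, spoon_yellow, spatula_green, spatula_orange only 3 to 5 are there at a start; the rules pass over those that are not, and their reading is None.
At some moment in a run one of lid, tin may be knocked a few centimetres aside while the robot is not near it.
Once in a run the grip may slacken for a moment while it holds something.
It also fails if it takes over 210 s, if anything falls off the work surface, if the arm or the gripper's body presses on something with over 40 N, if the wrist force passes 120 N, or if a joint passes its speed limit or range.

ROBOT

A 6-joint arm with a two-finger parallel gripper is mounted at the origin on the work surface. World frame = base frame: x ahead of the robot, y to its left, z up, the work surface at z = 0. Lengths are in m, angles in rad, forces in N, time in s.
With the tool pointing down it reaches from about 0.25 to 0.775 m from the base axis. Payload 4 kg.
Tool frame: the origin (TCP) lies midway between the tips of the shut fingers; the grasp point (between the pads) lies 19 mm behind it; z points along the fingers, x is the direction in which the jaws open and shut, and the axes are right-handed (so a half turn about z gives the same grasp; the last joint's range is limited). The gripper opens to 94 mm and grips with 3 to 60 N. Pads are 16 mm wide; open, the fingers measure 119 mm over their backs; the gripper's body (75 mm by 177 mm) begins 78 mm behind the grasp point.
Start: joints at [-1.287, 0.087, 1.371, -0, 1.684, -0.103], TCP at [0.207, -0.509, 0.206] pointing down, gripper open.
Joint ranges: [-3.1, 3.1], [-0.76, 2.03], [0.27, 2.55], [-1.08, 4.22], [0.17, 2.65], [-2.57, 2.57]. Speed limits (rad/s): [2.79, 2.79, 3.14, 3.14, 3.14, 3.14].

INTERFACE

Orientations are given as [roll, pitch, yaw] about the fixed x, y, z axes, in that order (R = Rz(yaw) Ry(pitch) Rx(roll)).
In Python, from bench import robot, eyes, close_job gives the robot as it stands.
- The arm moves only by the shell command python3 -m jog 'ROWS'. ROWS is JSON, a list of rows, each a list of 3 entries, a list of its own where there are three numbers: the turn, a rotation vector about the tool's x, y, z in degrees, then the shift along the tool's x, y, z in mm, then the closure, from -1 (fully open) to 1 (shut). In form: [[[wx, wy, wz], [x, y, z], claw], ...]. A call has 1 to 5 rows; each row is the pose to reach, as a shift and turn from the pose commanded when the call began, along the tool's axes at that moment; what a row does not reach only later rows make up. A row lasts 1/10 s, in which the tool goes at most 50 mm and 8.59 degrees, less where a joint would pass 70% of its speed; a pose out of reach is approached as far as the arm can. A call with a gripper value outside its range is refused whole. The fingers move at their own pace and stop on an object; the grip force is fixed at half the most. Time passes only in rows, so rows that repeat a pose let the fingers close. It gives the time, the measured TCP pose, the force and the opening at its end, in the units of the state.
- robot.get_obs(): the state, without advancing time (a new reading comes with each control period).
- eyes.snapshot(name): name is "scene" or "top" or "wrist"; returns (picture, depth): 384x512x3 uint8, red, green, blue; 384x512 float32, m along the optical axis (not along the pixel's ray), 0 where there is no reading.
- eyes.camera_params(name): a dict with "mtx" (3x3 intrinsics, pixels), "world_to_cam" (4x4, takes a point from world to camera coordinates). Camera axes: x right, y up, looking along -z (the intrinsics and any distortion apply to the point x, -y, -z); pixel columns grow to the right and rows downward; lengths in m; the calibration is good to about 2 mm. A picture is of the moment at which its call begins: read the wrist's pose just before it. camera_params takes no time and is no camera call; for the wrist camera it gives the pose at the moment of the call.
- close_job(): hands the job in, once; it reports no verdict.
The state is a dict: "time": time; "joint_positions": joint angles; "qvel": joint speeds; "joint_torque": joint torques, N m; "tool_pos": TCP position; "ee_rot": TCP orientation; "wrist_force": force on the tool from outside, world axes, zero at the start; "wrist_torque": the same for the moment, N m; "width": finger opening in m.
Only numpy, scipy, OpenCV 4.12 (cv2) and the standard library are available. Lean on these libraries where they do the work, as an engineer would, in place of code of your own. Each camera call takes 0.05 s, during which the arm holds its last target. There are 200 camera calls.

## Working session

There is one attempt and no reset: what is moved stays moved. The work goes in short steps, Python scripts to look and compute and a shell command to move; the robot and the scene stay as the last step left them, time stands still between calls to the robot, and variables do not carry over. Pictures are saved under pics/ and viewed, about 12 in all and at most 16, crops included, and the job is handed in when it is done.

```bash
ls; mkdir -p pics; cat > h.py <<'E'
import numpy as np, cv2
from bench import robot, eyes
from scipy.spatial.transform import Rotation as R
def save(im,n): cv2.imwrite(f'pics/{n}.png',im[:,:,::-1])
def world(name,depth,P=None):
    P=P or eyes.camera_params(name); K=np.array(P['mtx']); T=np.linalg.inv(np.array(P['world_to_cam']))
    v,u=np.mgrid[0:depth.shape[0],0:depth.shape[1]]
    c=np.stack([(u-K[0,2])/K[0,0]*depth,-(v-K[1,2])/K[1,1]*depth,-depth],-1)
    return c@T[:3,:3].T+T[:3,3]
def pose():
    o=robot.get_obs(); return o,np.array(o['tool_pos']),R.from_euler('xyz',o['ee_rot'])
E
python3 - <<'E'
from h import *
o,p,r=pose(); print(o); print(r.as_matrix().round(3))
for n in('scene','top'):
    im,d=eyes.snapshot(n); save(im,n+'0'); W=world(n,d); np.savez(n+'0.npz',im=im,d=d,W=W); P=eyes.camera_params(n); print(n,P)
E
```

```text
pics
{'time': 0.0, 'joint_positions': array([-1.28710219e+00,  8.79206470e-02,  1.37223242e+00, -2.35771695e-05,
        1.68353540e+00, -1.03066634e-01]), 'qvel': array([-0.00078008,  0.00021059,  0.00013726,  0.00086778, -0.00055134,
        0.00082791]), 'joint_torque': array([ 2.05887574e-05, -3.40175021e+01, -3.02426147e+01,  7.18466006e-02,
        3.30527429e-02, -1.62909409e-04]), 'tool_pos': array([ 0.20731225, -0.50886647,  0.20433399]), 'ee_rot': array([-3.14140034e+00,  2.08710537e-03, -1.18403798e+00]), 'wrist_force': array([-0.64508236, -0.16348864,  0.92019878]), 'wrist_torque': array([-0.01398065, -0.01454082, -0.00151335]), 'width': 0.0938523417883002}
[[ 0.377 -0.926 -0.001]
 [-0.926 -0.377  0.002]
 [-0.002 -0.    -1.   ]]
scene {'mtx': array([[377.50770366,   0.        , 259.4705721 ],
       [  0.        , 377.50770366, 196.58322606],
       [  0.        ,   0.        ,   1.        ]]), 'world_to_cam': array([[-0.4497578 ,  0.89308396,  0.01090653,  0.26442738],
       [-0.65558182, -0.33839546,  0.67505628,  0.30560962],
       [ 0.60657266,  0.29646171,  0.73768561, -1.24960709],
       [ 0.        ,  0.        ,  0.        ,  1.        ]])}
top {'mtx': array([[356.10773729,   0.        , 252.41833201],
       [  0.        , 356.10773729, 194.08008671],
       [  0.        ,   0.        ,   1.        ]]), 'world_to_cam': array([[ 1.20320888e-03, -9.99774959e-01, -2.11797886e-02,
         4.91235216e-03],
       [ 9.97961351e-01, -1.50993221e-04,  6.38209958e-02,
        -5.71666571e-01],
       [-6.38098315e-02, -2.12134005e-02,  9.97736587e-01,
        -9.07683403e-01],
       [ 0.00000000e+00,  0.00000000e+00,  0.00000000e+00,
         1.00000000e+00]])}
```

View pics/scene0.png

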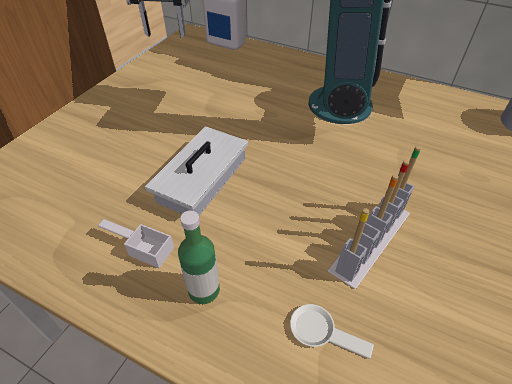

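View pics/top0.png

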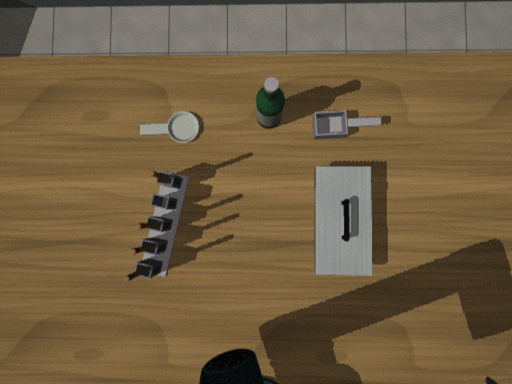

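The scene view shows four utensils, with yellow, orange, red and green tips at about (365,212), (393,181), (404,167) and (416,152). The lidded tin is at about (200,168). In the top view the tin spans (315..372, 166..275) with its bar at (346,219). The caddy runs from (170,178) to (148,270).

```bash
python3 - <<'E'
from h import *
z=np.load('top0.npz'); W=z['W']; im=z['im']
def show(n,m):
    v,u=np.where(m); 
    if len(v): print(n,len(v),'px',u.mean().round(),v.mean().round(),'med',np.median(W[m],0).round(3),'min',np.percentile(W[m],3,0).round(3),'max',np.percentile(W[m],97,0).round(3))
def rect(n,m,h):
    P=W[m][:,:2].astype(np.float32); r=cv2.minAreaRect(P*1000); print(n,m.sum(),np.round(r[0],1),np.round(r[1],1),r[2])
box=np.zeros(im.shape[:2],bool); box[150:290,300:385]=1
print('table',np.median(W[300:340,100:180],(0,1)))
h=W[...,2]
show('lid',box&(abs(h-.063)<.006)); rect('lid',box&(abs(h-.063)<.006),0)
show('bar',box&(h>.08)); rect('bar',box&(h>.08),0)
cb=np.zeros_like(box); cb[160:290,110:200]=1
show('pots',cb&(abs(h-.095)<.005)); rect('pots',cb&(abs(h-.095)<.006),0)
rect('tray',cb&(h>.003)&(h<.02),0); show('high',cb&(h>.12))
z=np.load('scene0.npz'); W=z['W']; im=z['im']
hsv=cv2.cvtColor(im,cv2.COLOR_RGB2HSV); h=W[...,2]
cb=np.zeros_like(box); cb[140:300,330:430]=1
m=(cb&(h>.11)).astype(np.uint8); n,l,s,c=cv2.connectedComponentsWithStats(m)
for i in range(1,n):
    if s[i,4]<15: continue
    k=l==i; P=W[k]; zz=P[:,2]; A=np.c_[zz-.15,np.ones(len(zz))]; f=np.linalg.lstsq(A,P[:,:2],rcond=None)[0]
    print(s[i],'z',zz.min().round(3),zz.max().round(3),'slope',f[0].round(3),'at.15',f[1].round(4)); show('',k&(h>.19)); print(hsv[k&(h>.195)][:3].tolist())
show('pots',cb&(abs(h-.093)<.005))
bx=np.zeros_like(box); bx[120:220,140:250]=1
show('bar',bx&(h>.08)); rect('bar',bx&(h>.083),0); rect('lid',bx&(abs(h-.063)<.005),0)
E
```

```text
table [0.24533313 0.29940662 0.00059773]
lid 5818 px 343.0 221.0 med [ 0.503 -0.216  0.065] min [ 0.379 -0.283  0.062] max [ 0.628 -0.154  0.067]
lid 5818 [ 504.1 -218.6] [136.9 264.8] 89.56743621826172
bar 274 px 344.0 219.0 med [ 0.513 -0.215  0.097] min [ 0.459 -0.223  0.09 ] max [ 0.55  -0.014  0.942]
bar 274 [ 501.5 -119.3] [ 96.6 209. ] 1.779139518737793
pots 424 px 155.0 226.0 med [0.487 0.238 0.095] min [0.372 0.196 0.09 ] max [0.618 0.279 0.098]
pots 443 [494.9 238.3] [ 41.2 253.8] 77.31710815429688
tray 2229 [494.5 265.8] [342.2 239.4] 0.6853038668632507
high 456 px 144.0 234.0 med [0.489 0.238 0.191] min [ 0.383 -0.014  0.125] max [0.606 0.261 0.942]
[380 146  41  66 656] z 0.11 0.713 slope [ 0.895 -0.023] at.15 [0.4338 0.2527]
 193 px 404.0 166.0 med [0.447 0.25  0.202] min [0.386 0.237 0.191] max [1.077 0.268 0.713]
[[18, 102, 177], [18, 101, 180], [18, 101, 184]]
[352 208  18  38 256] z 0.11 0.713 slope [0.714 0.033] at.15 [0.5986 0.2154]
 77 px 364.0 214.0 med [0.609 0.216 0.204] min [0.601 0.21  0.191] max [1.077 0.238 0.713]
[[17, 108, 146], [18, 107, 165], [17, 108, 166]]
pots 627 px 377.0 222.0 med [0.511 0.24  0.094] min [0.378 0.201 0.088] max [0.621 0.283 0.097]
bar 376 px 193.0 180.0 med [ 0.555 -0.208  0.097] min [ 0.465 -0.218  0.084] max [1.077 0.238 0.713]
bar 366 [784.3 -13.6] [769.4  63. ] 35.93605422973633
lid 3716 [ 505.5 -213.9] [138.2 269.4] 89.34091186523438
```

```bash
cat >> h.py <<'E'
def rel(target,Rt=None):
    """shift (mm, tool axes) and rotvec (deg, tool axes) from the measured pose to target"""
    o,p,r=pose(); s=r.inv().apply(np.array(target)-p)*1000
    out=['shift',s.round(1).tolist()]
    if Rt is not None: out+=['turn',np.degrees((r.inv()*Rt).as_rotvec()).round(2).tolist()]
    print(*out,'t',round(o['time'],2),'tcp',p.round(4),'w',round(o['width'],4),'F',np.round(o['wrist_force'],1),'q',np.round(o['joint_positions'],3).tolist())
    with open('log.txt','a') as f: f.write(repr((np.array(o['joint_positions']).tolist(),p.tolist(),r.as_matrix().tolist()))+'\n')
def frame(z,x):
    z=np.array(z,float);z/=np.linalg.norm(z);x=np.array(x,float);x-=z*(x@z);x/=np.linalg.norm(x)
    return R.from_matrix(np.c_[x,np.cross(z,x),z])
E
python3 - <<'E'
from h import *
c0=np.array([.4949,.2383]); ang=np.radians(-12.7); ax=np.array([np.cos(ang),np.sin(ang)]); ay=np.array([-ax[1],ax[0]])
for n,cb in(('top',(160,290,110,200)),('scene',(140,300,330,430))):
    z=np.load(n+'0.npz'); W=z['W']; im=z['im']; h=W[...,2]; b=np.zeros(h.shape,bool); b[cb[0]:cb[1],cb[2]:cb[3]]=1
    m=b&(h>.105)&(h<.22); P=W[m]; s=(P[:,:2]-c0)@ax; col=im[m]
    km=np.float32(s)[:,None]
    a,l,c=cv2.kmeans(km,4,None,(3,50,1e-5),8,cv2.KMEANS_PP_CENTERS); l=l.ravel()
    for i in np.argsort(c.ravel()):
        Q=P[l==i]; zz=Q[:,2]; A=np.c_[zz-.15,np.ones(len(zz))]; f=np.linalg.lstsq(A,Q[:,:2],rcond=None)[0]
        loc=np.r_[(f[1]-c0)@ax,(f[1]-c0)@ay]; t=np.linalg.norm(f[0])
        cc=col[l==i][zz>zz.max()-.012].mean(0).round()
        print(n,len(Q),'ztop',zz.max().round(3),'at.15',f[1].round(4),'caddyxy',loc.round(3),'slope local',(f[0]@ax).round(3),(f[0]@ay).round(3),'res',np.std(Q[:,:2]-A@f,0).round(4),cc)
    b[:]=0
    if n=='top': b[150:290,300:385]=1
    else: b[120:220,140:250]=1
    m=b&(h>.085)&(h<.11); r=cv2.minAreaRect(np.float32(W[m][:,:2]*1000)); print('bar',r,W[m][:,2].max())
rel([.504,-.216,.2],frame([0,0,-1],[0,-1,0]))
E
```

```text
top 124 ztop 0.211 at.15 [0.3874 0.256 ] caddyxy [-0.109 -0.006] slope local -0.018 0.029 res [0.0033 0.0026] [96. 79. 47.]
top 113 ztop 0.211 at.15 [0.4423 0.2438] caddyxy [-0.053 -0.006] slope local -0.016 0.026 res [0.0033 0.0027] [103.  78.  48.]
top 105 ztop 0.21 at.15 [0.4934 0.2338] caddyxy [-0.    -0.005] slope local -0.016 0.029 res [0.0034 0.0024] [101.  76.  45.]
top 98 ztop 0.211 at.15 [0.6022 0.208 ] caddyxy [ 0.111 -0.006] slope local 0.004 0.036 res [0.0031 0.0026] [103.  82.  47.]
bar ((504.4642333984375, -218.46844482421875), (12.769726753234863, 96.59634399414062), 89.78717803955078) 0.10234347509510078
scene 219 ztop 0.209 at.15 [0.3911 0.2643] caddyxy [-0.107  0.003] slope local -0.007 -0.012 res [0.0021 0.0033] [106. 112.  73.]
scene 210 ztop 0.209 at.15 [0.4464 0.2526] caddyxy [-0.05   0.003] slope local -0.005 -0.023 res [0.0019 0.0031] [139.  85.  61.]
scene 241 ztop 0.209 at.15 [0.4983 0.2419] caddyxy [0.002 0.004] slope local -0.012 -0.006 res [0.002  0.0034] [146. 103.  61.]
scene 259 ztop 0.209 at.15 [0.6092 0.216 ] caddyxy [0.116 0.003] slope local -0.015 -0.007 res [0.0021 0.0034] [152. 126.  70.]
bar ((506.686279296875, -213.6240997314453), (12.967697143554688, 99.26842498779297), 89.58179473876953) 0.09788973239742438
shift [-159.4, -385.2, 4.8] turn [0.01, 0.11, 22.16] t 0.1 tcp [ 0.2073 -0.5089  0.2045] w 0.0938 F [ 0.3 -0.1 -0.1] q [-1.287, 0.088, 1.372, -0.0, 1.684, -0.103]
```

```bash
python3 -m jog '[[[0,0,0],[-18,-46,0],-1],[[0,0,0],[-36,-92,0],-1],[[0,0,0],[-54,-138,0],-1],[[0,0,0],[-72,-184,0],-1],[[0,0,0],[-90,-216,0],-1]]'; python3 -m jog '[[[0,0,0],[-17,-42,0],-1],[[0,0,7],[-34,-84,0],-1],[[0,0,14],[-52,-126,0],-0.3],[[0,0,22],[-69,-170,10],-0.3],[[0,0,22],[-69,-170,40],-0.3]]'; python3 - <<'E'
from h import *
rel([.5055,-.216,.071],frame([0,0,-1],[0,-1,0]))
E
```

```text
time: 0.6
tool_pos: [0.3751, -0.3423, 0.2049]
ee_rot: [-3.141, 0.001, -1.182]
wrist_force: [-0.4, -0.7, 1.0]
width: 0.0936
time: 1.1
tool_pos: [0.5099, -0.2133, 0.1678]
ee_rot: [-3.134, -0.001, -1.564]
wrist_force: [-0.3, 0.2, 0.3]
width: 0.073
shift [2.6, 5.1, 96.8] turn [-0.42, -0.08, 0.39] t 1.1 tcp [ 0.5099 -0.2133  0.1678] w 0.073 F [-0.3  0.2  0.3] q [-0.5, 0.098, 1.434, 0.002, 1.603, 1.064]
```

```bash
python3 -m jog '[[[0,0,0],[2,3,40],-0.3],[[0,0,0],[2,3,75],-0.3],[[0,0,0],[2,3,95],-0.3],[[0,0,0],[2,3,95],-0.3],[[0,0,0],[2,3,95],0.2]]'; python3 -m jog '[[[0,0,0],[0,0,0],1],[[0,0,0],[0,0,0],1],[[0,0,0],[0,0,0],1],[[0,0,0],[0,0,0],1],[[0,0,0],[0,0,0],1]]'; python3 - <<'E'
from h import *
rel([.5055,-.216,.071],frame([0,0,-1],[0,-1,0]))
E
```

```text
time: 1.6
tool_pos: [0.5019, -0.2185, 0.0706]
ee_rot: [3.141, 0.0, -1.568]
wrist_force: [0.6, 1.1, 0.7]
width: 0.0557
time: 2.1
tool_pos: [0.5021, -0.2183, 0.0709]
ee_rot: [-3.141, 0.0, -1.568]
wrist_force: [0.3, 2.8, 1.6]
width: 0.0167
shift [-2.3, -3.4, -0.1] turn [-0.04, 0.02, 0.16] t 2.1 tcp [ 0.5021 -0.2183  0.0709] w 0.0167 F [0.3 2.8 1.6] q [-0.514, 0.147, 1.576, 0.001, 1.418, 1.054]
```

```bash
python3 -m jog '[[[0,0,0],[0,0,0],1],[[0,0,0],[0,0,0],1],[[0,0,0],[0,0,-10],1],[[0,0,0],[0,0,-40],1],[[0,0,0],[0,0,-80],1]]'; python3 -m jog '[[[0,0,0],[30,0,0],1],[[0,0,0],[75,0,0],1],[[0,0,0],[120,0,0],1],[[0,0,0],[165,0,0],1],[[0,0,0],[200,0,0],1]]';  python3 -m jog '[[[0,0,0],[0,0,0],1],[[0,0,0],[0,0,0],1]]'; python3 - <<'E'
from h import *
rel([.502,-.418,.023],frame([0,0,-1],[0,-1,0]))
im,d=eyes.snapshot('top'); save(im,'top1')
W=world('top',d); h=W[...,2]
for lo,hi in((.09,.15),(.05,.07)):
    m=(h>lo)&(h<hi); m[:, :300]=0; n,l,s,c=cv2.connectedComponentsWithStats(m.astype(np.uint8))
    for i in range(1,n):
        if s[i,4]>150: print(lo,s[i],cv2.minAreaRect(np.float32(W[l==i][:,:2]*1000)),np.median(h[l==i]))
E
```

```text
time: 2.6
tool_pos: [0.4999, -0.2182, 0.1481]
ee_rot: [3.135, 0.002, -1.568]
wrist_force: [0.3, -0.0, -2.5]
width: 0.0116
time: 3.1
tool_pos: [0.5014, -0.4217, 0.1497]
ee_rot: [3.14, -0.001, -1.57]
wrist_force: [0.4, 0.3, -3.1]
width: 0.0117
time: 3.3
tool_pos: [0.5017, -0.4194, 0.1493]
ee_rot: [3.14, 0.001, -1.57]
wrist_force: [-0.5, 0.4, -2.9]
width: 0.0118
shift [-1.2, -0.6, 126.3] turn [0.11, 0.07, 0.06] t 3.3 tcp [ 0.5017 -0.4194  0.1493] w 0.0118 F [-0.5  0.4 -2.9] q [-0.783, 0.336, 1.187, -0.0, 1.621, 0.787]
0.09 [ 409  162   68  120 5698] ((504.6571044921875, -422.2768249511719), (139.0253143310547, 265.35516357421875), 89.88188934326172) 0.14297525567590041
0.05 [317 171  51 102 735] ((502.60174560546875, -215.99221801757812), (120.93533325195312, 248.28033447265625), 89.5803451538086) 0.059678103009905614
```

View pics/top1.png

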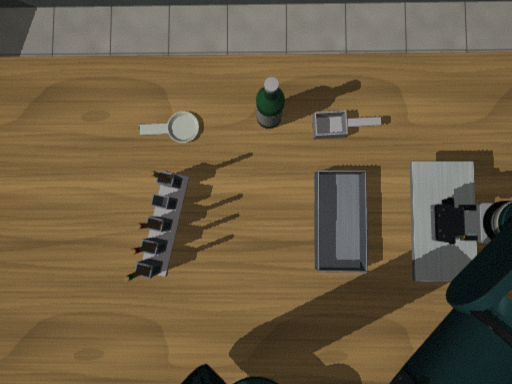

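The lid is up and level. The open tin spans (317..367, 171..271) in the picture. I'll lay the lid down here.

```bash
python3 -m jog '[[[0,0,0],[0,0,40],1],[[0,0,0],[0,0,80],1],[[0,0,0],[0,0,110],1],[[0,0,0],[0,0,122],1],[[0,0,0],[0,0,126],1]]'; python3 -m jog '[[[0,0,0],[0,0,0],1],[[0,0,0],[0,0,0],0.2],[[0,0,0],[0,0,0],-0.3],[[0,0,0],[0,0,0],-0.3],[[0,0,0],[0,0,-10],-0.3]]';  python3 -m jog '[[[0,0,0],[0,0,-40],-0.3],[[0,0,0],[0,0,-80],-0.3],[[0,0,0],[0,0,-120],-0.3],[[0,0,0],[0,0,-160],-0.3],[[0,0,0],[0,0,-190],-0.3]]'; python3 - <<'E'
from h import *
rel([.502,-.418,.2])
L=[eval(l) for l in open('log.txt')]
# model: p=Rz(q1)[a1,0,d1]+..., check rotation R=Rz(j1)Ry(j2+j3)Rz(s4 j4)Ry(j5)Rz(s6 j6)*C
for q,p,r in L:
    for s6 in(1,-1):
        M=R.from_euler('z',q[0])*R.from_euler('y',q[1]+q[2])*R.from_euler('z',q[3])*R.from_euler('y',q[4])*R.from_euler('z',s6*q[5])
        print(s6,np.round((M.inv()*R.from_matrix(r)).as_matrix(),3).tolist())
E
```

```text
time: 3.85
tool_pos: [0.5023, -0.4169, 0.0235]
ee_rot: [3.14, 0.002, -1.567]
wrist_force: [0.4, 0.4, -2.9]
width: 0.012
time: 4.35
tool_pos: [0.5021, -0.4182, 0.0343]
ee_rot: [3.141, 0.001, -1.568]
wrist_force: [-0.6, 0.9, -0.2]
width: 0.0405
time: 4.85
tool_pos: [0.503, -0.419, 0.2295]
ee_rot: [-3.138, -0.004, -1.568]
wrist_force: [0.4, 0.8, -0.3]
width: 0.0609
shift [-1.2, 1.1, 29.5] t 4.85 tcp [ 0.503  -0.419   0.2295] w 0.0609 F [ 0.4  0.8 -0.3] q [-0.781, 0.318, 1.052, -0.0, 1.766, 0.787]
1 [[-1.0, -0.0, 0.0], [0.0, -1.0, -0.0], [0.0, -0.0, 1.0]]
-1 [[-0.979, -0.205, 0.0], [0.205, -0.979, -0.0], [0.0, -0.0, 1.0]]
1 [[-1.0, -0.0, 0.0], [0.0, -1.0, 0.0], [0.0, 0.0, 1.0]]
-1 [[0.529, 0.849, -0.0], [-0.849, 0.529, -0.0], [0.0, 0.0, 1.0]]
1 [[-1.0, -0.0, 0.0], [0.0, -1.0, 0.0], [0.0, 0.0, 1.0]]
-1 [[0.511, 0.859, -0.0], [-0.859, 0.511, -0.0], [0.0, 0.0, 1.0]]
1 [[-1.0, -0.0, 0.0], [0.0, -1.0, 0.0], [0.0, 0.0, 1.0]]
-1 [[0.003, 1.0, -0.0], [-1.0, 0.003, 0.0], [0.0, 0.0, 1.0]]
1 [[-1.0, 0.0, 0.0], [-0.0, -1.0, 0.0], [0.0, 0.0, 1.0]]
-1 [[0.003, 1.0, -0.0], [-1.0, 0.003, 0.0], [0.0, 0.0, 1.0]]
```

```bash
python3 -m jog '[[[0,-8,0],[-45,0,-15],-0.3],[[0,-16,0],[-90,0,-30],-0.3],[[0,-24,0],[-130,0,-50],-0.3],[[0,-32,0],[-170,0,-70],-0.3],[[0,-40,0],[-210,0,-90],-0.3]]'; python3 - <<'E'
from h import *
rel([.502,-.418,.2])
E
python3 -m jog '[[[0,0,0],[0,50,0],-0.3],[[0,0,0],[0,100,0],-0.3],[[0,0,0],[0,100,0],-0.3]]';
python3 - <<'E'
from h import *
rel([.502,-.418,.2])
L=[eval(l) for l in open('log.txt')]
q,p,r=L[-1]
for s4 in(1,-1):
    M=R.from_euler('z',q[0])*R.from_euler('y',q[1]+q[2])*R.from_euler('z',s4*q[3])*R.from_euler('y',q[4])*R.from_euler('z',q[5]+np.pi)
    print(s4,np.round((M.inv()*R.from_matrix(r)).as_matrix(),3).tolist())
A=[];b=[]
for q,p,r in L:
    c=R.from_euler('z',-q[0]); p=c.apply(p); d=c.apply(np.array(r)[:,2]); q2=q[1];q23=q2+q[2]
    cx=np.c_[[1,0,0],[0,0,1],[np.sin(q2),0,np.cos(q2)],[np.sin(q23),0,np.cos(q23)],[np.cos(q23),0,-np.sin(q23)],d]
    A.append(cx);b.append(p)
A=np.vstack(A);b=np.hstack(b)
x,res,rk,sv=np.linalg.lstsq(A,b,rcond=None); print('a1,d1,L2,L3,a3,d6',x.round(4),rk,sv.round(3),np.abs(A@x-b).max())
E
```

```text
time: 5.35
tool_pos: [0.5019, -0.2078, 0.3173]
ee_rot: [-3.138, 0.7, -1.566]
wrist_force: [-0.3, 0.3, -0.7]
width: 0.0611
shift [236.4, 0.8, -45.8] t 5.35 tcp [ 0.5019 -0.2078  0.3173] w 0.0611 F [-0.3  0.3 -0.7] q [-0.798, 0.344, 1.009, 0.608, 2.235, 1.042]
time: 5.65
tool_pos: [0.3983, -0.2085, 0.3155]
ee_rot: [3.139, 0.698, -1.573]
wrist_force: [0.2, 0.5, 0.6]
width: 0.0613
shift [234.6, -104.0, -46.2] t 5.65 tcp [ 0.3983 -0.2085  0.3155] w 0.0613 F [0.2 0.5 0.6] q [-0.924, 0.172, 1.221, 0.527, 2.266, 0.883]
1 [[1.0, -0.0, -0.0], [0.0, 1.0, 0.0], [0.0, -0.0, 1.0]]
-1 [[0.614, 0.411, -0.674], [-0.703, 0.672, -0.231], [0.358, 0.616, 0.702]]
a1,d1,L2,L3,a3,d6 [0.0465 0.3002 0.4466 0.4568 0.1741 0.4243] 6 [5.216 3.737 0.808 0.33  0.222 0.121] 0.056636787555208686
```

```bash
python3 - <<'E'
from h import *
L=[eval(l) for l in open('log.txt')]
def fit(ext,Ls):
    A=[];b=[]
    for q,p,r in Ls:
        c=R.from_euler('z',-q[0]); p=c.apply(p); d=c.apply(np.array(r)[:,2]); q2=q[1];q23=q2+q[2]
        r4=R.from_euler('y',q23)*R.from_euler('z',q[3]); r5=r4*R.from_euler('y',q[4])
        cols=[[1,0,0],[0,0,1],[np.sin(q2),0,np.cos(q2)],[np.sin(q23),0,np.cos(q23)],[np.cos(q23),0,-np.sin(q23)],d]
        if 'a4' in ext: cols.append(r4.apply([1,0,0]))
        if 'a5' in ext: cols.append(r5.apply([1,0,0]))
        if 'a2' in ext: cols.append([np.cos(q2),0,-np.sin(q2)])
        A.append(np.array(cols).T);b.append(p)
    A=np.vstack(A);b=np.hstack(b); x=np.linalg.lstsq(A,b,rcond=None)[0]; print(ext,x.round(3),'\n',((A@x-b)*1000).round(1).reshape(-1,3).tolist())
for e in((),('a4',),('a5',),('a2',),('a4','a5')): fit(e,L)
fit((),L[:6])
E
```

```text
() [0.046 0.3   0.447 0.457 0.174 0.424] 
 [[11.5, -56.6, -6.2], [6.7, -56.4, -3.5], [-7.5, -56.6, 5.5], [6.1, -56.6, -3.8], [18.7, -56.6, -8.9], [-14.4, -23.5, 8.0], [-21.1, -28.1, 8.9]]
('a4',) [ 0.029  0.125  0.453  0.47  -0.021  0.337  0.112] 
 [[-1.6, -56.6, -4.5], [-1.2, -56.4, -2.3], [1.3, -56.5, 3.3], [-0.3, -56.6, -2.7], [-1.4, -56.6, -7.5], [0.6, 1.4, 8.4], [2.5, -5.4, 5.2]]
('a5',) [-0.087  0.268  0.449  0.523  0.169  0.397 -0.067] 
 [[10.3, -56.6, 3.8], [6.0, -56.5, 2.4], [-7.6, -56.6, -1.7], [6.1, -56.6, 2.1], [16.4, -56.6, 7.4], [-12.3, -12.1, -3.3], [-18.9, -17.1, -10.7]]
('a2',) [0.042 0.301 0.447 0.458 0.175 0.424 0.004] 
 [[11.6, -56.6, -5.7], [6.8, -56.4, -3.2], [-7.5, -56.6, 5.4], [6.0, -56.6, -4.3], [18.6, -56.6, -9.1], [-14.5, -23.4, 7.7], [-21.0, -28.1, 9.2]]
('a4', 'a5') [-0.027  0.134  0.453  0.497  0.003  0.337  0.097 -0.03 ] 
 [[-0.4, -56.6, -0.3], [-0.4, -56.4, 0.2], [0.1, -56.6, 0.5], [0.6, -56.6, -0.3], [0.3, -56.6, -0.5], [-0.5, 3.0, 3.4], [0.3, -3.6, -2.9]]
() [0.02  0.22  0.486 0.474 0.133 0.423] 
 [[1.4, -56.6, -2.8], [0.0, -56.4, -1.2], [-4.5, -56.6, 3.8], [8.2, -56.6, -3.3], [13.5, -56.6, -6.4], [-18.7, -24.2, 10.0]]
```

```bash
cat > kin.py <<'E'
from h import *
from scipy.optimize import least_squares
def cols(q,sel):
    q2=q[1];q23=q2+q[2]; r4=R.from_euler('y',q23)*R.from_euler('z',q[3]); r5=r4*R.from_euler('y',q[4])
    D=dict(a1=[1,0,0],d1=[0,0,1],L2=[np.sin(q2),0,np.cos(q2)],L3=[np.sin(q23),0,np.cos(q23)],a3=[np.cos(q23),0,-np.sin(q23)],d6=r5.apply([0,0,1]),
      a2=[np.cos(q2),0,-np.sin(q2)],y0=[0,1,0],y4=r4.apply([0,1,0]),a4=r4.apply([1,0,0]),a5=r5.apply([1,0,0]))
    return np.array([D[s] for s in sel]).T
def fit(sel,Ls):
    A=np.vstack([cols(q,sel) for q,p,r in Ls]); b=np.hstack([R.from_euler('z',-q[0]).apply(p) for q,p,r in Ls])
    x=np.linalg.lstsq(A,b,rcond=None)[0]; return x,((A@x-b)*1000).round(1).reshape(-1,3)
E
python3 - <<'E'
from kin import *
L=[eval(l) for l in open('log.txt')]
B=['d1','L2','L3','d6']
for e in(['y4'],['y0'],['a1','y4'],['a3','y4'],['a1','a3','y4'],['y0','y4'],['a1','a3','y0','y4'],['a1','a3','y4','a5']):
    x,r=fit(B+e,L); print(B+e,x.round(3),abs(r).max(0))
E
```

```text
['d1', 'L2', 'L3', 'd6', 'y4'] [-0.036  0.513  0.494  0.33   0.058] [18.7 17.9 16.6]
['d1', 'L2', 'L3', 'd6', 'y0'] [0.005 0.487 0.499 0.339 0.058] [20.5  4.   4.5]
['d1', 'L2', 'L3', 'd6', 'a1', 'y4'] [-0.013  0.496  0.448  0.333  0.05   0.059] [20.8 16.3 15.2]
['d1', 'L2', 'L3', 'd6', 'a3', 'y4'] [0.105 0.476 0.494 0.342 0.095 0.057] [ 3.7 13.9 20.1]
['d1', 'L2', 'L3', 'd6', 'a1', 'a3', 'y4'] [0.147 0.452 0.437 0.347 0.063 0.104 0.057] [ 2.6 11.5 15.2]
['d1', 'L2', 'L3', 'd6', 'y0', 'y4'] [0.002 0.488 0.499 0.338 0.055 0.003] [20.3  4.7  3.3]
['d1', 'L2', 'L3', 'd6', 'a1', 'a3', 'y0', 'y4'] [ 0.153  0.449  0.5    0.351  0.     0.101  0.057 -0.   ] [0. 0. 0.]
['d1', 'L2', 'L3', 'd6', 'a1', 'a3', 'y4', 'a5'] [ 0.119  0.454  0.496  0.323 -0.057  0.1    0.057 -0.06 ] [0.8 1.5 4.4]
```

```bash
cat >> kin.py <<'E'
SEL=['d1','L2','L3','d6','a3','y0']; X,_=fit(SEL,[eval(l) for l in open('log.txt')])
lo=np.array([-3.1,-.76,.27,-1.08,.17,-2.57]); hi=np.array([3.1,2.03,2.55,4.22,2.65,2.57])
def fk(q):
    r=R.from_euler('z',q[0])*R.from_euler('y',q[1]+q[2])*R.from_euler('z',q[3])*R.from_euler('y',q[4])*R.from_euler('z',q[5]+np.pi)
    return R.from_euler('z',q[0]).apply(cols(q,SEL)@X),r
def ik(p,r,q0):
    f=lambda q:(lambda a:np.r_[(a[0]-p)*3,(a[1].inv()*r).as_rotvec()])(fk(q))
    s=least_squares(f,np.clip(q0,lo+.01,hi-.01),bounds=(lo,hi)); return s.x,np.linalg.norm(s.fun)
def best(p,r,n=12):
    rng=np.random.default_rng(0); out=[]
    for i in range(n):
        q,e=ik(p,r,rng.uniform(lo,hi))
        if e<1e-3 and not any(np.allclose(q,o,atol=.02) for o in out): out.append(q)
    return out
E
python3 - <<'E'
from kin import *
print(X)
ang=np.radians(-12.7); ax=np.array([np.cos(ang),np.sin(ang),0]); ay=np.array([-ax[1],ax[0],0])
U=dict(green=(.389,.260),red=(.444,.248),orange=(.496,.238),yellow=(.606,.212))
np.set_printoptions(precision=2,suppress=True)
for n in('green','yellow'):
  for s in(1,-1):
    for z in(.14,.25):
      g=np.r_[U[n],z]; print(n,'x=%d ax'%s,z,[q.tolist() if 0 else q for q in best(g+.019*ay,frame(ay,s*ax))])
for s in(1,-1):
   print('tin tool x=%dy'%s,best(np.array([.5,-.216,.03]),frame([0,0,-1],[0,s,0])))
E
```

```text
[0.1526   0.449    0.4998   0.350635 0.1007   0.0566  ]
green x=1 ax 0.14 [array([-0.37,  0.19,  2.28,  1.45,  1.67, -0.9 ])]
green x=1 ax 0.25 [array([-0.37, -0.12,  2.25,  1.49,  1.7 , -0.56])]
green x=-1 ax 0.14 [array([-0.37,  0.19,  2.28,  1.45,  1.67,  2.24])]
green x=-1 ax 0.25 []
yellow x=1 ax 0.14 [array([-0.31,  0.53,  1.75,  1.51,  1.64, -0.71])]
yellow x=1 ax 0.25 [array([-0.31,  0.34,  1.73,  1.53,  1.65, -0.5 ])]
yellow x=-1 ax 0.14 [array([-0.31,  0.53,  1.75,  1.51,  1.64,  2.43])]
yellow x=-1 ax 0.25 []
tin tool x=1y [array([-0.51,  0.18,  1.63,  0.  ,  1.34, -2.08])]
tin tool x=-1y [array([-0.51,  0.18,  1.63,  0.  ,  1.34,  1.06])]
```

```bash
cat > t.py <<'E'
from kin import *
ang=np.radians(-12.7); ax=np.array([np.cos(ang),np.sin(ang),0]); ay=np.array([-ax[1],ax[0],0])
U=dict(green=(.389,.260),red=(.444,.248),orange=(.496,.238),yellow=(.606,.212))
def pre(n,back=.09,z=.14): rel(np.r_[U[n],z]+(.019-back)*ay,frame(ay,ax))
E
python3 -c "
from t import *
pre('green')"
```

```text
shift [-193.2, 24.6, 391.0] turn [47.58, -29.21, -78.07] t 5.65 tcp [ 0.3983 -0.2085  0.3155] w 0.0613 F [0.2 0.5 0.6] q [-0.924, 0.172, 1.221, 0.527, 2.266, 0.883]
```

```bash
python3 -m jog '[[[4,-2.4,-6.5],[-15,2,30],0],[[8,-4.9,-13],[-31,4,62],0],[[12,-7.3,-19.5],[-46,6,94],0],[[16,-9.8,-26],[-62,8,125],0],[[19.8,-12.2,-32.5],[-77,10,156],0]]';python3 -c "
from t import *
pre('green')"
```

```text
time: 6.15
tool_pos: [0.3919, -0.0489, 0.2451]
ee_rot: [-2.278, 0.646, -0.786]
wrist_force: [0.2, 0.1, -0.1]
width: 0.0471
shift [-82.4, 45.8, 244.8] turn [27.71, -16.92, -45.0] t 6.15 tcp [ 0.3919 -0.0489  0.2451] w 0.0471 F [ 0.2  0.1 -0.1] q [-0.965, -0.075, 1.794, 0.855, 2.025, 0.272]
```

```bash
python3 -m jog '[[[4,-2.4,-6.5],[-13,7,39],0],[[8,-4.9,-13],[-26,14,78],0],[[12,-7.3,-19.5],[-39,21,117],0],[[16,-9.8,-26],[-52,29,156],0],[[19.8,-12.2,-32.5],[-65,36,195],0]]';python3 -c "
from t import *
pre('green')"
```

```text
time: 6.65
tool_pos: [0.3777, 0.1418, 0.1612]
ee_rot: [-1.72, 0.212, -0.32]
wrist_force: [0.6, -0.8, -0.4]
width: 0.0467
shift [-14.6, 17.8, 48.3] turn [7.89, -4.71, -12.51] t 6.65 tcp [0.3777 0.1418 0.1612] w 0.0467 F [ 0.6 -0.8 -0.4] q [-0.768, 0.009, 2.232, 1.146, 1.842, -0.551]
```

```bash
python3 -m jog '[[[4,-2.4,-6.3],[-8,9,24],0],[[7.9,-4.7,-12.5],[-15,18,48],0],[[7.9,-4.7,-12.5],[-15,18,48],0]]';python3 - <<'E'
from t import *
pre('green',0)
P=eyes.camera_params('wrist'); im,d=eyes.snapshot('wrist'); save(im,'w0'); W=world('wrist',d,P); h=W[...,2]
loc=np.stack([(W[...,:2]-[.4949,.2383])@ax[:2],(W[...,:2]-[.4949,.2383])@ay[:2]],-1)
for c in(-.108,-.052,.001,.113):
    m=(d>0)&(h>.11)&(h<.2)&(abs(loc[...,0]-c)<.02)&(abs(loc[...,1])<.05); v,u=np.where(m)
    if m.sum()>20: print(c,m.sum(),'px',u.mean().round(),v.mean().round(),'world near .14',W[m&(abs(h-.14)<.006)].mean(0).round(4))
E
```

```text
time: 6.95
tool_pos: [0.3709, 0.1919, 0.1381]
ee_rot: [-1.568, 0.017, -0.217]
wrist_force: [0.1, -1.4, 0.4]
width: 0.047
shift [3.0, -1.7, 89.4] turn [-0.17, 0.25, -0.97] t 6.95 tcp [0.3709 0.1919 0.1381] w 0.047 F [ 0.1 -1.4  0.4] q [-0.643, 0.214, 2.258, 1.231, 1.832, -0.929]
-0.108 1548 px 254.0 176.0 world near .14 [0.3851 0.2593 0.1401]
-0.052 1532 px 322.0 172.0 world near .14 [0.4394 0.2472 0.14  ]
0.001 1669 px 385.0 173.0 world near .14 [0.4905 0.2379 0.1401]
0.113 152 px 509.0 212.0 world near .14 [0.5989 0.2182 0.1376]
```

View pics/w0.png

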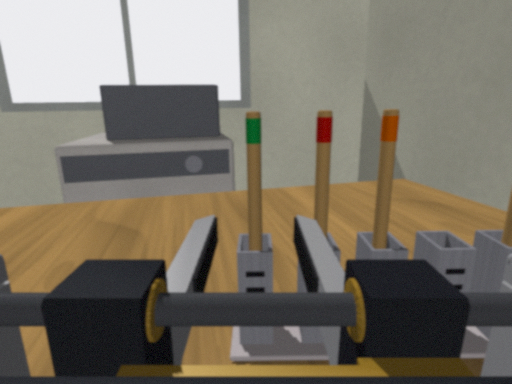

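The wrist view shows the green handle (u≈254) centred between the fingers (tips at u≈217 and 293), so I can go straight in.

```bash
python3 -m jog '[[[0,0,0],[0,0,40],0],[[0,0,0],[0,0,75],0],[[0,0,0],[0,0,92],0],[[0,0,0],[0,0,92],0],[[0,0,0],[0,0,92],1]]';python3 -m jog '[[[0,0,0],[0,0,0],1],[[0,0,0],[0,0,0],1],[[0,0,0],[0,0,0],1],[[0,0,0],[0,0,0],1],[[0,0,0],[0,-15,0],1]]';python3 -m jog '[[[0,0,0],[0,-30,0],1],[[0,0,0],[0,-60,0],1],[[0,0,0],[0,-90,0],1],[[0,0,0],[0,-105,0],1],[[0,0,0],[0,-110,0],1]]';python3 - <<'E'
from t import *
rel([.5,-.18,.19],frame([0,0,-1],[0,-1,0]))
im,d=eyes.snapshot('scene'); save(im,'s2')
E
```

```text
time: 7.5
tool_pos: [0.3933, 0.2789, 0.1416]
ee_rot: [-1.571, 0.004, -0.222]
wrist_force: [-0.7, 0.6, 0.4]
width: 0.0421
time: 8.0
tool_pos: [0.3921, 0.2796, 0.1539]
ee_rot: [-1.571, 0.013, -0.222]
wrist_force: [-0.1, 1.0, -0.6]
width: 0.0109
time: 8.5
tool_pos: [0.3935, 0.2793, 0.2664]
ee_rot: [-1.571, 0.005, -0.222]
wrist_force: [0.2, 0.7, -1.1]
width: 0.0106
shift [205.3, 75.4, -424.7] turn [-74.65, 59.99, 59.63] t 8.5 tcp [0.3935 0.2793 0.2664] w 0.0106 F [ 0.2  0.7 -1.1] q [-0.372, -0.16, 2.235, 1.498, 1.702, -0.504]
```

View pics/s2.png

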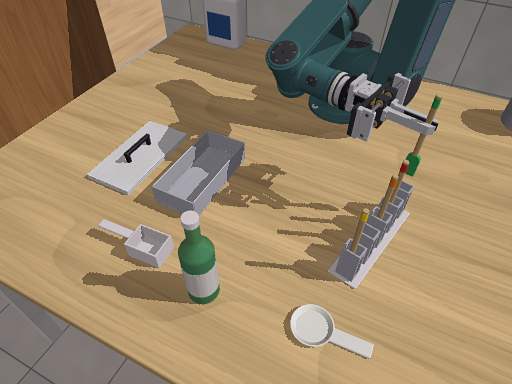

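Green is out and clear of the pots, at about (425,130). Next I carry it to the tin.

```bash
python3 -m jog '[[[0,0,0],[10,0,-45],1],[[0,0,0],[25,0,-90],1],[[0,0,0],[35,0,-135],1],[[0,0,0],[50,0,-180],1]]'; python3 -m jog '[[[-5.3,4.3,4.3],[12,0,-25],1],[[-10.6,8.6,8.5],[25,0,-50],1],[[-16,12.9,12.8],[37,0,-75],1],[[-21.3,17.1,17],[50,0,-100],1],[[-26.5,21.4,21.2],[60,0,-125],1]]'; python3 - <<'E'
from t import *
rel([.534,-.246,.15],frame([0,0,-1],[0,-1,0]))
E
```

```text
time: 8.95
tool_pos: [0.4019, 0.0913, 0.2635]
ee_rot: [-1.569, 0.012, -0.222]
wrist_force: [1.2, 0.6, -0.5]
width: 0.0113
time: 9.45
tool_pos: [0.4335, -0.044, 0.2625]
ee_rot: [-2.112, 0.273, -0.685]
wrist_force: [0.7, 0.7, -1.2]
width: 0.0114
shift [228.3, 93.2, -52.3] turn [-47.77, 38.72, 37.89] t 9.45 tcp [ 0.4335 -0.044   0.2625] w 0.0114 F [ 0.7  0.7 -1.2] q [-0.966, -0.16, 1.85, 0.971, 1.886, -0.021]
```

```bash
python3 -m jog '[[[-5.3,4.3,4.2],[22,8,-6],1],[[-10.6,8.6,8.4],[44,16,-12],1],[[-16,12.9,12.6],[66,25,-18],1],[[-21.3,17.2,16.8],[90,35,-24],1],[[-26.5,21.5,21],[112,40,-28],1]]'; python3 - <<'E'
from t import *
rel([.534,-.246,.15],frame([0,0,-1],[0,-1,0]))
E
```

```text
time: 9.95
tool_pos: [0.4851, -0.1427, 0.2126]
ee_rot: [-2.724, 0.233, -1.22]
wrist_force: [0.4, 0.2, -0.9]
width: 0.011
shift [125.2, 4.5, 36.0] turn [-21.24, 17.16, 16.92] t 9.95 tcp [ 0.4851 -0.1427  0.2126] w 0.011 F [ 0.4  0.2 -0.9] q [-0.729, -0.11, 1.629, 0.475, 1.612, 0.563]
```

```bash
python3 -m jog '[[[-5.3,4.3,4.2],[25,1,7],1],[[-10.6,8.6,8.4],[50,2,14],1],[[-16,12.9,12.6],[80,3,22],1],[[-21.2,17.2,16.9],[110,4,30],1],[[-21.2,17.2,16.9],[125,4,36],1]]'; python3 - <<'E'
from t import *
rel([.534,-.246,.15],frame([0,0,-1],[0,-1,0]))
im,d=eyes.snapshot('top'); W=world('top',d); h=W[...,2]; save(im,'t3')
m=(h>.02)&(h<.15); m[:,:300]=0; m[:150]=0; m[:,380:]=0
q=m&(abs(h-.0595)<.004); r=cv2.minAreaRect(np.float32(W[q][:,:2]*1000)); print('tin rim',q.sum(),r)
E
```

```text
time: 10.45
tool_pos: [0.5371, -0.2427, 0.1483]
ee_rot: [-3.14, 0.004, -1.562]
wrist_force: [0.2, 0.2, -0.5]
width: 0.012
shift [3.3, 3.1, -1.7] turn [-0.08, 0.22, 0.5] t 10.45 tcp [ 0.5371 -0.2427  0.1483] w 0.012 F [ 0.2  0.2 -0.5] q [-0.523, 0.192, 1.366, 0.004, 1.584, 1.039]
tin rim 306 ((502.568603515625, -215.6571502685547), (120.88668060302734, 248.57752990722656), 89.37682342529297)
```

View pics/t3.png

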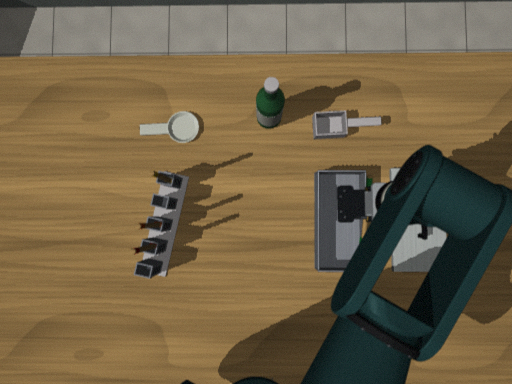

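The spatula is level over the tin, with its green end at (369,183). The tin rim is unmoved. I'll lower it and release.

```bash
python3 -m jog '[[[0,0,0.5],[0,0,40],1],[[0,0,0.5],[0,0,80],1],[[0,0,0.5],[0,0,105],1],[[0,0,0.5],[0,0,120],1],[[0,0,0.5],[0,0,125],1]]'; python3 -m jog '[[[0,0,0],[0,0,0],1],[[0,0,0],[0,0,0],0.6],[[0,0,0],[0,0,0],0.6],[[0,0,0],[0,0,-20],0.6],[[0,0,0],[0,0,-60],0.6]]'; python3 -m jog '[[[0,0,0],[0,0,-40],0.3],[[0,0,0],[0,0,-80],0],[[0,0,0],[0,0,-120],0],[[0,0,0],[0,0,-120],0]]'; python3 - <<'E'
from t import *
pre('red',.15)
P=eyes.camera_params('wrist'); im,d=eyes.snapshot('wrist'); save(im,'w4'); W=world('wrist',d,P)
hsv=cv2.cvtColor(im,cv2.COLOR_RGB2HSV); m=cv2.inRange(hsv,(45,120,40),(85,255,255))>0; m&=(d>0)
n,l,s,c=cv2.connectedComponentsWithStats(m.astype(np.uint8))
for i in range(1,n):
    if s[i,4]>30: print(s[i],np.percentile(W[l==i],[3,50,97],axis=0).round(3).tolist())
E
```

```text
time: 11.0
tool_pos: [0.5348, -0.2438, 0.0261]
ee_rot: [-3.137, 0.003, -1.576]
wrist_force: [-1.3, 1.1, 1.4]
width: 0.0115
time: 11.5
tool_pos: [0.5341, -0.2427, 0.0852]
ee_rot: [-3.141, 0.005, -1.575]
wrist_force: [0.0, 0.5, -0.0]
width: 0.0189
time: 11.9
tool_pos: [0.5385, -0.2458, 0.2172]
ee_rot: [-3.12, -0.007, -1.575]
wrist_force: [0.6, -0.6, 0.5]
width: 0.0459
shift [-366.0, 126.4, 71.9] turn [74.01, -60.81, -58.99] t 11.9 tcp [ 0.5385 -0.2458  0.2172] w 0.0459 F [ 0.6 -0.6  0.5] q [-0.527, 0.162, 1.265, 0.005, 1.692, 1.049]
[249 115   9  17 145] [[0.588, -0.249, 0.014], [0.596, -0.244, 0.017], [0.606, -0.239, 0.019]]
[250 226   7  43 253] [[0.416, -0.247, 0.027], [0.444, -0.243, 0.033], [0.466, -0.239, 0.035]]
```

View pics/w4.png

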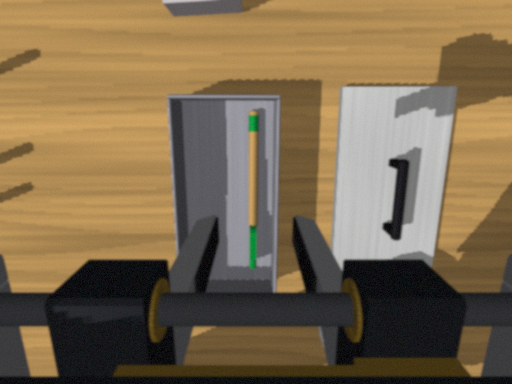

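Green lies in the tin at y≈-0.243, its head on edge, with tip and head inside the walls. Red is next.

```bash
python3 -m jog '[[[5.3,-4.3,-4.2],[-26,9,0],0],[[10.6,-8.7,-8.4],[-52,18,0],0],[[15.9,-13,-12.6],[-78,27,0],0],[[21.1,-17.4,-16.9],[-104,36,0],0],[[26.4,-21.7,-21.1],[-130,45,0],0]]';python3 -c "
from t import *
pre('red',.13)"
```

```text
time: 12.45
tool_pos: [0.4902, -0.1126, 0.2071]
ee_rot: [-2.595, 0.269, -1.116]
wrist_force: [0.0, -0.1, -0.1]
width: 0.0468
shift [-230.6, 28.5, 138.4] turn [47.5, -38.51, -38.62] t 12.45 tcp [ 0.4902 -0.1126  0.2071] w 0.0468 F [ 0.  -0.1 -0.1] q [-0.758, -0.124, 1.698, 0.602, 1.599, 0.441]
```

```bash
python3 -m jog '[[[5.3,-4.3,-4.3],[-25,3,15],0],[[10.6,-8.6,-8.6],[-51,6,30],0],[[15.9,-12.9,-12.9],[-77,9,46],0],[[21.1,-17.1,-17.2],[-103,12,61],0],[[26.4,-21.4,-21.5],[-128,16,77],0]]';python3 -c "
from t import *
pre('red',.13)"
```

```text
time: 12.95
tool_pos: [0.4511, 0.0273, 0.1692]
ee_rot: [-1.987, 0.232, -0.577]
wrist_force: [-0.0, -0.3, -1.0]
width: 0.0469
shift [-78.6, 13.3, 90.2] turn [21.1, -17.2, -17.15] t 12.95 tcp [0.4511 0.0273 0.1692] w 0.0469 F [-0.  -0.3 -1. ] q [-0.85, -0.048, 2.034, 1.046, 1.72, -0.281]
```

```bash
cat >> t.py <<'E'
def near(n):
    P=eyes.camera_params('wrist'); o,p,r=pose(); im,d=eyes.snapshot('wrist'); W=world('wrist',d,P); h=W[...,2]
    m=(d>0)&(abs(h-.14)<.008)&(np.linalg.norm(W[...,:2]-U[n],axis=-1)<.025)
    q=W[m].mean(0); print(n,m.sum(),'front',q.round(4),'grasp shift',(r.inv().apply(q+.006*ay+.019*ay-p)*1000).round(1))
E
python3 -m jog '[[[5.3,-4.3,-4.3],[-20,3,23],0],[[10.6,-8.6,-8.6],[-40,7,45],0],[[15.9,-12.9,-12.9],[-60,10,68],0],[[21.1,-17.2,-17.2],[-78,13,90],0],[[21.1,-17.2,-17.2],[-78,13,90],0]]';python3 -c "
from t import *
pre('red',0);near('red')"
```

```text
time: 13.45
tool_pos: [0.4186, 0.1411, 0.1368]
ee_rot: [-1.569, 0.017, -0.219]
wrist_force: [0.1, 0.5, -0.2]
width: 0.0468
shift [1.6, -3.0, 128.9] turn [-0.09, 0.18, -0.96] t 13.45 tcp [0.4186 0.1411 0.1368] w 0.0468 F [ 0.1  0.5 -0.2] q [-0.674, 0.318, 2.106, 1.218, 1.865, -0.889]
red 197 front [0.4404 0.247  0.1401] grasp shift [ -1.7  -3.1 133.1]
```

```bash
python3 -m jog '[[[0,0,0],[0,-3,45],0],[[0,0,0],[-1,-3,90],0],[[0,0,0],[-1,-3,120],0],[[0,0,0],[-1,-3,132],0],[[0,0,0],[-1,-3,132],0.3]]';python3 -m jog '[[[0,0,0],[0,0,0],1],[[0,0,0],[0,0,0],1],[[0,0,0],[0,0,0],1],[[0,0,0],[0,0,0],1],[[0,0,0],[0,-15,0],1]]';python3 -m jog '[[[0,0,0],[0,-30,0],1],[[0,0,0],[0,-60,0],1],[[0,0,0],[0,-90,0],1],[[0,0,0],[0,-105,0],1],[[0,0,0],[0,-110,0],1]]'; python3 -c "
from t import *
rel([.534,-.189,.15],frame([0,0,-1],[0,-1,0]))"
```

```text
time: 14.0
tool_pos: [0.449, 0.2676, 0.1451]
ee_rot: [-1.576, -0.002, -0.221]
wrist_force: [-0.1, -0.0, 0.3]
width: 0.0422
time: 14.5
tool_pos: [0.4489, 0.2668, 0.1568]
ee_rot: [-1.575, 0.007, -0.223]
wrist_force: [0.4, 0.7, -0.7]
width: 0.0112
time: 15.0
tool_pos: [0.4497, 0.2671, 0.2697]
ee_rot: [-1.575, -0.001, -0.223]
wrist_force: [0.1, 0.3, -0.9]
width: 0.011
shift [182.8, 121.6, -425.7] turn [-74.71, 59.61, 59.93] t 15.0 tcp [0.4497 0.2671 0.2697] w 0.011 F [ 0.1  0.3 -0.9] q [-0.348, -0.029, 2.106, 1.506, 1.678, -0.511]
```

```bash
python3 -m jog '[[[0,0,0],[10,0,-45],1],[[0,0,0],[20,0,-90],1],[[0,0,0],[30,0,-135],1],[[0,0,0],[40,0,-180],1]]'; python3 -m jog '[[[-5.3,4.3,4.3],[10,0,-22],1],[[-10.6,8.6,8.5],[20,0,-45],1],[[-16,12.9,12.8],[30,0,-68],1],[[-21.3,17.1,17],[40,0,-90],1],[[-26.5,21.4,21.2],[50,0,-110],1]]'; python3 - <<'E'
from t import *
rel([.536,-.189,.15],frame([0,0,-1],[0,-1,0]))
E
```

```text
time: 15.4
tool_pos: [0.4483, 0.0813, 0.2678]
ee_rot: [-1.574, 0.005, -0.223]
wrist_force: [0.9, 0.2, -0.6]
width: 0.0111
time: 15.9
tool_pos: [0.4731, -0.0372, 0.2677]
ee_rot: [-2.114, 0.265, -0.687]
wrist_force: [0.1, 0.1, -1.1]
width: 0.0111
shift [170.7, 104.8, -27.3] turn [-47.93, 38.28, 38.06] t 15.9 tcp [ 0.4731 -0.0372  0.2677] w 0.0111 F [ 0.1  0.1 -1.1] q [-0.883, -0.114, 1.797, 0.994, 1.815, 0.027]
```

```bash
python3 -m jog '[[[-5.3,4.3,4.2],[17,9,-3],1],[[-10.6,8.6,8.4],[34,18,-6],1],[[-16,12.9,12.6],[51,28,-9],1],[[-21.3,17.2,16.8],[68,38,-12],1],[[-26.5,21.3,21],[85,45,-15],1]]'; python3 - <<'E'
from t import *
rel([.536,-.189,.15],frame([0,0,-1],[0,-1,0]))
E
```

```text
time: 16.4
tool_pos: [0.5077, -0.1108, 0.2156]
ee_rot: [-2.72, 0.228, -1.218]
wrist_force: [0.9, -1.2, -1.4]
width: 0.0106
shift [95.8, 18.9, 41.0] turn [-21.48, 16.93, 17.09] t 16.4 tcp [ 0.5077 -0.1108  0.2156] w 0.0106 F [ 0.9 -1.2 -1.4] q [-0.644, -0.11, 1.623, 0.473, 1.573, 0.637]
```

```bash
python3 -m jog '[[[-5.3,4.3,4.2],[20,4,8],1],[[-10.6,8.6,8.4],[45,9,16],1],[[-16,12.9,12.6],[70,14,25],1],[[-21.4,17,17.1],[95,18,35],1],[[-21.4,17,17.1],[95,18,41],1]]'; python3 - <<'E'
from t import *
rel([.536,-.189,.026],frame([0,0,-1],[0,-1,0]))
im,d=eyes.snapshot('top'); W=world('top',d); h=W[...,2]
m=(abs(h-.0595)<.004); m[:,:300]=0; m[:150]=0; m[:,380:]=0
print('tin rim',m.sum(),cv2.minAreaRect(np.float32(W[m][:,:2]*1000)))
E
```

```text
time: 16.9
tool_pos: [0.5384, -0.186, 0.1468]
ee_rot: [3.14, 0.004, -1.565]
wrist_force: [-0.4, 0.5, -0.7]
width: 0.0108
shift [3.4, 2.3, 120.7] turn [0.07, 0.23, 0.32] t 16.9 tcp [ 0.5384 -0.186   0.1468] w 0.0108 F [-0.4  0.5 -0.7] q [-0.434, 0.151, 1.416, 0.003, 1.577, 1.131]
tin rim 260 ((502.71624755859375, -215.2943115234375), (248.89044189453125, 118.947509765625), 0.2848396897315979)
```

```bash
python3 -m jog '[[[0,0,0.3],[2,2,40],1],[[0,0,0.3],[3,2,80],1],[[0,0,0.3],[3,2,105],1],[[0,0,0.3],[3,2,118],1],[[0,0,0.3],[3,2,120],1]]'; python3 -m jog '[[[0,0,0],[0,0,0],1],[[0,0,0],[0,0,0],0.6],[[0,0,0],[0,0,0],0.6],[[0,0,0],[0,0,-20],0.6],[[0,0,0],[0,0,-60],0.6]]'; python3 -m jog '[[[0,0,0],[0,0,-40],0.3],[[0,0,0],[0,0,-80],0],[[0,0,0],[0,0,-120],0],[[0,0,0],[0,0,-120],0]]'; python3 - <<'E'
from t import *
pre('orange',.13)
P=eyes.camera_params('wrist'); im,d=eyes.snapshot('wrist'); save(im,'w5'); W=world('wrist',d,P)
hsv=cv2.cvtColor(im,cv2.COLOR_RGB2HSV)
for n,a,b in(('green',(45,120,40),(85,255,255)),('red',(0,180,60),(6,255,255)),('red',(172,150,60),(180,255,255))):
    m=(cv2.inRange(hsv,a,b)>0)&(d>0); nn,l,s,c=cv2.connectedComponentsWithStats(m.astype(np.uint8))
    for i in range(1,nn):
        if s[i,4]>30: print(n,s[i],np.percentile(W[l==i],[3,50,97],axis=0).round(3).tolist())
E
```

```text
time: 17.45
tool_pos: [0.5348, -0.1891, 0.0305]
ee_rot: [-3.138, 0.004, -1.573]
wrist_force: [-0.7, -0.2, -0.0]
width: 0.0109
time: 17.95
tool_pos: [0.5342, -0.1886, 0.09]
ee_rot: [-3.141, 0.004, -1.572]
wrist_force: [0.8, -0.2, -0.4]
width: 0.0188
time: 18.35
tool_pos: [0.5388, -0.1912, 0.2215]
ee_rot: [-3.12, -0.005, -1.572]
wrist_force: [-0.4, 0.3, 0.9]
width: 0.0459
shift [-321.3, 69.3, 78.3] turn [73.99, -60.61, -58.9] t 18.35 tcp [ 0.5388 -0.1912  0.2215] w 0.0459 F [-0.4  0.3  0.9] q [-0.443, 0.116, 1.308, 0.004, 1.696, 1.13]
green [293 116  10  16 137] [[0.588, -0.249, 0.013], [0.596, -0.243, 0.017], [0.605, -0.239, 0.019]]
green [290 225   9  42 198] [[0.415, -0.244, 0.014], [0.433, -0.238, 0.034], [0.532, -0.213, 0.245]]
red [251 121   8  16 108] [[0.581, -0.195, 0.015], [0.589, -0.191, 0.017], [0.599, -0.186, 0.019]]
red [249 230   7  39 217] [[0.413, -0.191, 0.027], [0.438, -0.187, 0.033], [0.46, -0.183, 0.035]]
```

View pics/w5.png

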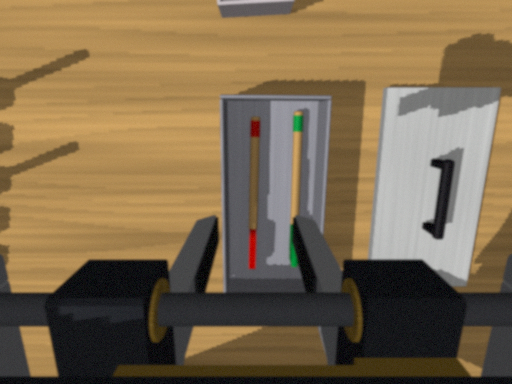

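Red and green lie parallel in the tin, tips at (255,125) and (298,120). The lid may have turned slightly, so I'll measure it again before grasping it. Orange is next.

```bash
python3 -m jog '[[[5.3,-4.3,-4.2],[-23,5,0],0],[[10.6,-8.7,-8.4],[-46,10,0],0],[[15.9,-13,-12.6],[-69,15,0],0],[[21.1,-17.4,-16.9],[-92,20,0],0],[[26.4,-21.7,-21.1],[-115,25,0],0]]';python3 -c "
from t import *
pre('orange',.13)"
```

```text
time: 18.9
tool_pos: [0.51, -0.0736, 0.2118]
ee_rot: [-2.595, 0.269, -1.113]
wrist_force: [-0.8, 0.1, -0.8]
width: 0.0466
shift [-173.1, 16.1, 133.2] turn [47.53, -38.34, -38.57] t 18.9 tcp [ 0.51   -0.0736  0.2118] w 0.0466 F [-0.8  0.1 -0.8] q [-0.662, -0.136, 1.699, 0.603, 1.555, 0.524]
```

```bash
python3 -m jog '[[[5.3,-4.3,-4.3],[-19,2,15],0],[[10.6,-8.6,-8.6],[-38,4,30],0],[[15.9,-12.9,-12.9],[-57,6,45],0],[[21.1,-17.1,-17.2],[-76,8,60],0],[[26.4,-21.4,-21.5],[-95,9,75],0]]';python3 -c "
from t import *
pre('orange',.13)"
```

```text
time: 19.4
tool_pos: [0.4894, 0.0383, 0.1701]
ee_rot: [-1.986, 0.233, -0.574]
wrist_force: [0.4, -0.2, -1.0]
width: 0.0468
shift [-55.9, 13.4, 79.2] turn [21.1, -17.03, -17.17] t 19.4 tcp [0.4894 0.0383 0.1701] w 0.0468 F [ 0.4 -0.2 -1. ] q [-0.762, 0.007, 1.979, 1.085, 1.653, -0.242]
```

```bash
python3 -m jog '[[[5.3,-4.3,-4.3],[-14,3,20],0],[[10.6,-8.6,-8.6],[-28,7,40],0],[[15.9,-12.9,-12.9],[-42,10,60],0],[[21.1,-17.1,-17.2],[-56,13,79],0],[[21.1,-17.1,-17.2],[-56,13,79],0]]';python3 -c "
from t import *
pre('orange',0);near('orange')"
```

```text
time: 19.9
tool_pos: [0.4704, 0.1313, 0.1363]
ee_rot: [-1.57, 0.017, -0.218]
wrist_force: [-1.1, -0.2, 0.4]
width: 0.0467
shift [1.9, -3.6, 128.7] turn [-0.05, 0.22, -0.95] t 19.9 tcp [0.4704 0.1313 0.1363] w 0.0467 F [-1.1 -0.2  0.4] q [-0.618, 0.393, 1.987, 1.274, 1.843, -0.834]
orange 194 front [0.4921 0.2372 0.14  ] grasp shift [ -1.7  -3.6 133.1]
```

```bash
python3 -m jog '[[[0,0,0],[0,-3,45],0],[[0,0,0],[-1,-3,90],0],[[0,0,0],[-1,-3,120],0],[[0,0,0],[-1,-3,132],0],[[0,0,0],[-1,-3,132],0.3]]';python3 -m jog '[[[0,0,0],[0,0,0],1],[[0,0,0],[0,0,0],1],[[0,0,0],[0,0,0],1],[[0,0,0],[0,0,0],1],[[0,0,0],[0,-15,0],1]]';python3 -m jog '[[[0,0,0],[0,-30,0],1],[[0,0,0],[0,-60,0],1],[[0,0,0],[0,-90,0],1],[[0,0,0],[0,-105,0],1],[[0,0,0],[0,-110,0],1]]'; python3 -m jog '[[[0,0,0],[10,0,-45],1],[[0,0,0],[20,0,-90],1],[[0,0,0],[30,0,-135],1],[[0,0,0],[40,0,-180],1]]'; python3 -c "
from t import *
rel([.536,-.216,.15],frame([0,0,-1],[0,-1,0]))"
```

```text
time: 20.45
tool_pos: [0.5, 0.2584, 0.1452]
ee_rot: [-1.575, -0.001, -0.22]
wrist_force: [-0.4, -0.3, -0.0]
width: 0.0416
time: 20.95
tool_pos: [0.5, 0.2574, 0.1569]
ee_rot: [-1.575, 0.007, -0.222]
wrist_force: [0.1, 0.6, -0.1]
width: 0.0108
time: 21.45
tool_pos: [0.501, 0.2577, 0.2701]
ee_rot: [-1.574, -0.001, -0.221]
wrist_force: [-0.0, -0.2, -0.7]
width: 0.0113
time: 21.85
tool_pos: [0.4998, 0.072, 0.268]
ee_rot: [-1.574, 0.005, -0.221]
wrist_force: [-0.1, -0.3, -0.3]
width: 0.011
shift [99.1, 118.2, -272.7] turn [-74.5, 59.91, 59.71] t 21.85 tcp [0.4998 0.072  0.268 ] w 0.011 F [-0.1 -0.3 -0.3] q [-0.681, 0.23, 1.823, 1.342, 1.974, -0.524]
```

```bash
python3 -m jog '[[[-5.3,4.3,4.3],[7,0,-22],1],[[-10.6,8.6,8.5],[14,0,-45],1],[[-16,12.9,12.8],[22,0,-68],1],[[-21.3,17.1,17],[30,0,-90],1],[[-26.5,21.4,21.2],[36,0,-110],1]]'; python3 - <<'E'
from t import *
rel([.536,-.216,.15],frame([0,0,-1],[0,-1,0]))
E
```

```text
time: 22.35
tool_pos: [0.511, -0.0434, 0.2679]
ee_rot: [-2.114, 0.265, -0.685]
wrist_force: [0.1, -0.7, -1.0]
width: 0.0108
shift [155.0, 129.4, -59.4] turn [-47.9, 38.33, 38.13] t 22.35 tcp [ 0.511  -0.0434  0.2679] w 0.0108 F [ 0.1 -0.7 -1. ] q [-0.828, -0.038, 1.726, 1.006, 1.768, 0.052]
```

```bash
python3 -m jog '[[[-5.3,4.3,4.2],[16,11,-6],1],[[-10.6,8.6,8.4],[32,22,-12],1],[[-16,12.9,12.6],[48,33,-18],1],[[-21.3,17.2,16.8],[64,44,-24],1],[[-26.5,21.3,21],[80,55,-30],1]]'; python3 - <<'E'
from t import *
rel([.536,-.216,.15],frame([0,0,-1],[0,-1,0]))
E
```

```text
time: 22.85
tool_pos: [0.5306, -0.128, 0.2167]
ee_rot: [-2.72, 0.227, -1.216]
wrist_force: [-0.4, -0.6, 0.1]
width: 0.0109
shift [97.3, 42.1, 31.5] turn [-21.5, 16.94, 17.18] t 22.85 tcp [ 0.5306 -0.128   0.2167] w 0.0109 F [-0.4 -0.6  0.1] q [-0.644, -0.046, 1.561, 0.473, 1.572, 0.635]
```

```bash
python3 -m jog '[[[-5.3,4.3,4.2],[22,10,7],1],[[-10.6,8.6,8.4],[47,20,14],1],[[-16,12.9,12.6],[72,31,22],1],[[-21.4,17,17.1],[97,41,30],1],[[-21.4,17,17.1],[97,41,31],1]]'; python3 - <<'E'
from t import *
rel([.536,-.216,.026],frame([0,0,-1],[0,-1,0]))
im,d=eyes.snapshot('top'); W=world('top',d); h=W[...,2]
m=(abs(h-.0595)<.004); m[:,:300]=0; m[:150]=0; m[:,380:]=0
print('tin rim',m.sum(),cv2.minAreaRect(np.float32(W[m][:,:2]*1000)))
E
```

```text
time: 23.35
tool_pos: [0.5377, -0.2134, 0.1463]
ee_rot: [3.139, 0.005, -1.564]
wrist_force: [0.6, 0.6, -0.7]
width: 0.0111
shift [3.2, 1.5, 120.2] turn [0.13, 0.3, 0.38] t 23.35 tcp [ 0.5377 -0.2134  0.1463] w 0.0111 F [ 0.6  0.6 -0.7] q [-0.478, 0.172, 1.394, 0.004, 1.58, 1.086]
tin rim 312 ((502.9337463378906, -216.07745361328125), (121.18120574951172, 247.52435302734375), 89.6639175415039)
```

```bash
python3 -m jog '[[[0,0,0.3],[2,1,40],1],[[0,0,0.3],[2,1,80],1],[[0,0,0.3],[2,1,102],1],[[0,0,0.3],[2,1,114],1],[[0,0,0.3],[2,1,116],1]]'; python3 -m jog '[[[0,0,0],[0,0,0],1],[[0,0,0],[0,0,0],0.7],[[0,0,0],[0,0,0],0.65],[[0,0,0],[0,0,-20],0.65],[[0,0,0],[0,0,-60],0.6]]'; python3 -m jog '[[[0,0,0],[0,0,-40],0.3],[[0,0,0],[0,0,-80],0],[[0,0,0],[0,0,-120],0],[[0,0,0],[0,0,-120],0]]'; python3 - <<'E'
from t import *
pre('yellow',.13)
P=eyes.camera_params('wrist'); im,d=eyes.snapshot('wrist'); save(im,'w6')
E
```

```text
time: 23.9
tool_pos: [0.5363, -0.2157, 0.0347]
ee_rot: [-3.137, 0.004, -1.571]
wrist_force: [-0.3, -0.8, -0.8]
width: 0.0109
time: 24.4
tool_pos: [0.5353, -0.215, 0.0936]
ee_rot: [-3.141, 0.005, -1.571]
wrist_force: [1.0, -0.7, 0.6]
width: 0.0182
time: 24.8
tool_pos: [0.5397, -0.2179, 0.2254]
ee_rot: [-3.12, -0.006, -1.571]
wrist_force: [0.9, 0.2, 0.6]
width: 0.046
shift [-322.1, -40.1, 84.4] turn [74.06, -60.56, -58.86] t 24.8 tcp [ 0.5397 -0.2179  0.2254] w 0.046 F [0.9 0.2 0.6] q [-0.484, 0.139, 1.275, 0.005, 1.706, 1.087]
```

View pics/w6.png

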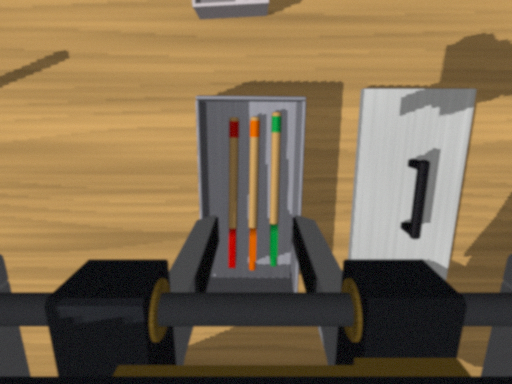

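Three utensils lie side by side in the tin, tips at (234,127), (254,127) and (276,120). Yellow is next.

```bash
python3 -m jog '[[[5.3,-4.3,-4.2],[-23,-3,0],0],[[10.6,-8.7,-8.4],[-46,-6,0],0],[[15.9,-13,-12.6],[-69,-9,0],0],[[21.1,-17.4,-16.9],[-92,-12,0],0],[[26.4,-21.7,-21.1],[-115,-15,0],0]]';python3 -c "
from t import *
pre('yellow',.13)"
```

```text
time: 25.35
tool_pos: [0.5512, -0.1003, 0.2159]
ee_rot: [-2.595, 0.27, -1.111]
wrist_force: [0.8, 0.1, 0.2]
width: 0.047
shift [-143.0, -39.1, 162.2] turn [47.54, -38.27, -38.57] t 25.35 tcp [ 0.5512 -0.1003  0.2159] w 0.047 F [0.8 0.1 0.2] q [-0.653, -0.024, 1.587, 0.603, 1.551, 0.531]
```

```bash
python3 -m jog '[[[5.3,-4.3,-4.3],[-16,-4,18],0],[[10.6,-8.6,-8.6],[-32,-9,36],0],[[15.9,-12.9,-12.9],[-47,-13,54],0],[[21.1,-17.1,-17.2],[-63,-17,72],0],[[26.4,-21.4,-21.5],[-79,-22,90],0]]';python3 -c "
from t import *
pre('yellow',.13)"
```

```text
time: 25.85
tool_pos: [0.5683, 0.0121, 0.1728]
ee_rot: [-1.986, 0.234, -0.572]
wrist_force: [-0.2, -0.4, -0.6]
width: 0.0469
shift [-29.8, 3.4, 93.5] turn [21.09, -16.94, -17.2] t 25.85 tcp [0.5683 0.0121 0.1728] w 0.0469 F [-0.2 -0.4 -0.6] q [-0.691, 0.174, 1.79, 1.116, 1.606, -0.191]
```

```bash
python3 -m jog '[[[5.3,-4.3,-4.3],[-8,1,23],0],[[10.6,-8.6,-8.6],[-15,2,46],0],[[15.9,-12.9,-12.9],[-23,3,70],0],[[21.1,-17,-17.2],[-30,3,93],0],[[21.1,-17,-17.2],[-30,3,93],0]]';python3 -c "
from t import *
pre('yellow',0);near('yellow')"
```

```text
time: 26.35
tool_pos: [0.5804, 0.1055, 0.134]
ee_rot: [-1.571, 0.018, -0.218]
wrist_force: [0.7, 0.7, 0.1]
width: 0.047
shift [2.0, -6.1, 128.5] turn [0.01, 0.22, -1.01] t 26.35 tcp [0.5804 0.1055 0.134 ] w 0.047 F [0.7 0.7 0.1] q [-0.541, 0.558, 1.714, 1.358, 1.815, -0.71]
yellow 195 front [0.6031 0.2112 0.1398] grasp shift [ -0.6  -5.8 133.1]
```

```bash
python3 -m jog '[[[0,0,0],[0,-5,45],0],[[0,0,0],[0,-5,90],0],[[0,0,0],[0,-5,120],0],[[0,0,0],[0,-5,132],0],[[0,0,0],[0,-5,132],0.3]]';python3 -m jog '[[[0,0,0],[0,0,0],1],[[0,0,0],[0,0,0],1],[[0,0,0],[0,0,0],1],[[0,0,0],[0,0,0],1],[[0,0,0],[0,-15,0],1]]';python3 -m jog '[[[0,0,0],[0,-30,0],1],[[0,0,0],[0,-60,0],1],[[0,0,0],[0,-90,0],1],[[0,0,0],[0,-105,0],1],[[0,0,0],[0,-110,0],1]]'; python3 -m jog '[[[0,0,0],[0,0,-45],1],[[0,0,0],[0,0,-90],1],[[0,0,0],[0,0,-135],1],[[0,0,0],[0,0,-180],1]]'; python3 -c "
from t import *
rel([.536,-.216,.15],frame([0,0,-1],[0,-1,0]))"
```

```text
time: 26.9
tool_pos: [0.6105, 0.2321, 0.1477]
ee_rot: [-1.575, -0.0, -0.22]
wrist_force: [-1.0, 0.1, -0.2]
width: 0.0419
time: 27.4
tool_pos: [0.6105, 0.2311, 0.1589]
ee_rot: [-1.575, 0.008, -0.222]
wrist_force: [-0.0, 0.8, -0.3]
width: 0.0109
time: 27.9
tool_pos: [0.6115, 0.2317, 0.2732]
ee_rot: [-1.574, -0.002, -0.221]
wrist_force: [-0.5, -0.7, -0.6]
width: 0.0108
time: 28.3
tool_pos: [0.5709, 0.0549, 0.2701]
ee_rot: [-1.574, 0.005, -0.221]
wrist_force: [0.5, -0.3, -0.7]
width: 0.0109
shift [26.0, 120.7, -271.6] turn [-74.47, 59.93, 59.7] t 28.3 tcp [0.5709 0.0549 0.2701] w 0.0109 F [ 0.5 -0.3 -0.7] q [-0.626, 0.359, 1.647, 1.389, 1.935, -0.463]
```

```bash
python3 -m jog '[[[-5.3,4.3,4.3],[3,0,-22],1],[[-10.6,8.6,8.5],[6,0,-45],1],[[-16,12.9,12.8],[9,0,-68],1],[[-21.3,17.1,17],[12,0,-90],1],[[-26.5,21.4,21.2],[14,0,-110],1]]'; python3 - <<'E'
from t import *
rel([.536,-.203,.15],frame([0,0,-1],[0,-1,0]))
E
```

```text
time: 28.8
tool_pos: [0.5607, -0.0559, 0.2702]
ee_rot: [-2.114, 0.265, -0.685]
wrist_force: [-0.8, 0.1, -1.2]
width: 0.011
shift [102.9, 149.6, -61.0] turn [-47.88, 38.32, 38.13] t 28.8 tcp [ 0.5607 -0.0559  0.2702] w 0.011 F [-0.8  0.1 -1.2] q [-0.773, 0.063, 1.619, 1.018, 1.724, 0.087]
```

```bash
python3 -m jog '[[[-5.3,4.3,4.2],[11,13,-6],1],[[-10.6,8.6,8.4],[22,26,-12],1],[[-16,12.9,12.6],[33,39,-18],1],[[-21.3,17.2,16.8],[44,52,-24],1],[[-26.5,21.3,21],[55,65,-30],1]]'; python3 - <<'E'
from t import *
rel([.536,-.203,.15],frame([0,0,-1],[0,-1,0]))
E
```

```text
time: 29.3
tool_pos: [0.5567, -0.1278, 0.2173]
ee_rot: [-2.72, 0.227, -1.216]
wrist_force: [-0.4, -0.4, -0.0]
width: 0.0111
shift [76.9, 62.5, 28.1] turn [-21.5, 16.94, 17.17] t 29.3 tcp [ 0.5567 -0.1278  0.2173] w 0.0111 F [-0.4 -0.4 -0. ] q [-0.613, 0.005, 1.51, 0.471, 1.558, 0.663]
```

```bash
python3 -m jog '[[[-5.3,4.3,4.2],[18,15,7],1],[[-10.6,8.6,8.4],[38,31,14],1],[[-16,12.9,12.6],[58,46,21],1],[[-21.4,17,17.1],[77,62,28],1],[[-21.4,17,17.1],[77,62,28],1]]'; python3 - <<'E'
from t import *
rel([.536,-.203,.042],frame([0,0,-1],[0,-1,0]))
im,d=eyes.snapshot('top'); W=world('top',d); h=W[...,2]
m=(abs(h-.0595)<.004); m[:,:300]=0; m[:150]=0; m[:,380:]=0
print('tin rim',m.sum(),cv2.minAreaRect(np.float32(W[m][:,:2]*1000)))
E
```

```text
time: 29.8
tool_pos: [0.5371, -0.2006, 0.1462]
ee_rot: [3.14, 0.005, -1.564]
wrist_force: [0.3, 0.2, -1.0]
width: 0.0113
shift [3.0, 1.0, 104.2] turn [0.08, 0.3, 0.4] t 29.8 tcp [ 0.5371 -0.2006  0.1462] w 0.0113 F [ 0.3  0.2 -1. ] q [-0.459, 0.16, 1.408, 0.004, 1.578, 1.105]
tin rim 257 ((502.7374267578125, -216.1157989501953), (120.2747573852539, 247.40879821777344), 89.84071350097656)
```

```bash
python3 -m jog '[[[0,0,0.3],[2,1,40],1],[[0,0,0.3],[2,1,75],1],[[0,0,0.3],[2,1,95],1],[[0,0,0.3],[2,1,102],1],[[0,0,0.3],[2,1,102],1]]'; python3 -m jog '[[[0,0,0],[0,0,0],1],[[0,0,0],[0,0,0],0.65],[[0,0,0],[0,0,0],0.5],[[0,0,0],[0,0,-20],0.5],[[0,0,0],[0,0,-60],0.5]]'; python3 -m jog '[[[0,0,0],[0,0,-40],0.3],[[0,0,0],[0,0,-80],0],[[0,0,0],[0,0,-130],0],[[0,0,0],[0,0,-150],0],[[0,0,0],[0,0,-150],0]]'; python3 - <<'E'
from t import *
rel([.5,-.418,.2])
P=eyes.camera_params('wrist'); im,d=eyes.snapshot('wrist'); save(im,'w7'); W=world('wrist',d,P); h=W[...,2]
m=(d>0)&(abs(W[...,0]-.5026)<.115)&(abs(W[...,1]+.216)<.05)&(h<.15); print('max heights in tin',np.percentile(h[m],[50,95,99,100]))
E
```

```text
time: 30.35
tool_pos: [0.5367, -0.2038, 0.0486]
ee_rot: [-3.136, 0.003, -1.572]
wrist_force: [0.1, -0.4, -0.4]
width: 0.0109
time: 30.85
tool_pos: [0.535, -0.2029, 0.1066]
ee_rot: [-3.141, 0.005, -1.571]
wrist_force: [0.3, -0.3, -1.0]
width: 0.0237
time: 31.35
tool_pos: [0.538, -0.2051, 0.2653]
ee_rot: [-3.125, -0.003, -1.571]
wrist_force: [0.0, 0.5, 0.6]
width: 0.0471
shift [212.7, 39.0, 65.3] t 31.35 tcp [ 0.538  -0.2051  0.2653] w 0.0471 F [0.  0.5 0.6] q [-0.466, 0.128, 1.209, 0.005, 1.788, 1.107]
max heights in tin [0.00584335 0.03307742 0.03465776 0.03622191]
```

View pics/w7.png

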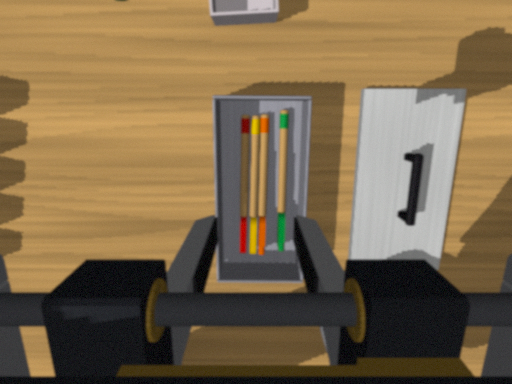

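All four lie in the tin with their tops at 36 mm or lower, tips at u≈244, 255, 264 and 284 near row 115. Next I locate the lid and tin.

```bash
cat > lid.py <<'E'
from t import *
def meas(n):
    P=eyes.camera_params(n); im,d=eyes.snapshot(n); W=world(n,d,P); h=W[...,2]; ok=d>0
    def rr(nm,m,k=150):
        nn,l,s,c=cv2.connectedComponentsWithStats(m.astype(np.uint8))
        for i in range(1,nn):
            if s[i,4]>k: 
                r=cv2.minAreaRect(np.float32(W[l==i][:,:2]*1000)); print(n,nm,s[i,4],np.round(r[0],1),np.round(r[1],1),round(r[2],2),'h',np.median(h[l==i]).round(4))
    rr('lid',ok&(abs(h-.015)<.006)&(abs(W[...,1]+.42)<.11)&(abs(W[...,0]-.5)<.2),400)
    rr('bar',ok&(h>.03)&(h<.06)&(abs(W[...,1]+.42)<.06)&(abs(W[...,0]-.5)<.1),80)
    rr('tin',ok&(abs(h-.0595)<.004)&(abs(W[...,1]+.216)<.1)&(abs(W[...,0]-.5)<.2),100)
E
python3 -c "
from lid import *
meas('top');meas('wrist');meas('scene');rel([.5,-.42,.12],frame([0,0,-1],[0,-1,0]))"
```

```text
top lid 1626 [ 428.6 -422.2] [107. 136.] 0.24 h 0.0168
top tin 203 [ 482.3 -158.9] [227.  54.] 13.78 h 0.0606
wrist lid 16567 [ 505.9 -418.4] [137.1 265.3] 89.98 h 0.0157
wrist bar 865 [ 505.8 -417.7] [12.5 98.9] 89.77 h 0.0476
wrist tin 1744 [ 502.8 -212.1] [120.3 249.6] 89.48 h 0.0601
scene lid 3021 [ 507.5 -417.8] [268.3 140.4] 0.19 h 0.0145
scene bar 185 [ 508.5 -416.6] [98.9 14.2] 0.82 h 0.0449
scene tin 457 [ 503.4 -210.9] [121.8 253.6] 89.28 h 0.0585
shift [216.6, 35.6, 135.7] turn [-0.17, 0.2, -0.03] t 31.55 tcp [ 0.5353 -0.2039  0.2566] w 0.0471 F [0.3 0.1 0.7] q [-0.466, 0.133, 1.22, 0.005, 1.787, 1.107]
```

```bash
python3 -m jog '[[[0,0,0],[45,7,5],0],[[0,0,0],[90,14,15],-0.2],[[0,0,0],[135,21,30],-0.3],[[0,0,0],[180,28,45],-0.3],[[0,0,0],[214,34,60],-0.3]]'; python3 -m jog '[[[0,0,0],[0,0,0],-0.3],[[0,0,0],[0,0,0],-0.3]]'; python3 -c "
from lid import *
meas('top');meas('scene');meas('wrist');rel([.502,-.418,.023],frame([0,0,-1],[0,-1,0]))"
```

```text
time: 32.05
tool_pos: [0.5007, -0.4199, 0.1946]
ee_rot: [-3.139, 0.005, -1.573]
wrist_force: [0.8, 0.2, -0.1]
width: 0.0612
time: 32.25
tool_pos: [0.5013, -0.4177, 0.1952]
ee_rot: [-3.139, 0.006, -1.573]
wrist_force: [0.3, -0.1, -0.1]
width: 0.0611
top lid 5188 [ 507.4 -421.7] [265.7 138. ] 0.25 h 0.0168
top bar 241 [ 506.7 -421.2] [96.9 12.5] 0.29 h 0.0485
top tin 485 [ 502.3 -215.8] [121.  248.5] 89.63 h 0.0604
scene lid 3022 [ 506.3 -417.6] [139.9 270.3] 89.79 h 0.0144
scene bar 183 [ 509.  -416.5] [97.9 13. ] 0.81 h 0.0449
scene tin 453 [ 504.5 -210.5] [121.7 252.7] 89.04 h 0.0585
wrist lid 24034 [ 505.8 -418.4] [136.3 265. ] 89.91 h 0.0159
wrist bar 967 [ 505.7 -418.5] [99.5 11.3] 0.01 h 0.0482
wrist tin 1623 [ 536.7 -262.3] [242.2  94. ] 24.54 h 0.06
wrist tin 1072 [ 477.7 -155. ] [196.7   7.2] 0.12 h 0.0595
shift [1.4, 2.3, 176.0] turn [-0.42, 0.1, 0.06] t 32.4 tcp [ 0.503  -0.4169  0.199 ] w 0.0608 F [0.1 0.  0.5] q [-0.782, 0.318, 1.112, 0.006, 1.708, 0.788]
```

```bash
python3 -m jog '[[[0,0,0],[0,0,45],-0.3],[[0,0,0],[0,0,90],-0.3],[[0,0,0],[0,0,135],-0.3],[[0,0,0],[0,0,160],-0.3],[[0,0,0],[0,0,171],-0.3]]'; python3 -m jog '[[[0,0,0],[0,0,0],0.3],[[0,0,0],[0,0,0],1],[[0,0,0],[0,0,0],1],[[0,0,0],[0,0,0],1],[[0,0,0],[0,0,0],1]]';  python3 -m jog '[[[0,0,0],[0,0,0],1],[[0,0,0],[0,0,0],1],[[0,0,0],[0,0,-15],1],[[0,0,0],[0,0,-60],1],[[0,0,0],[0,0,-105],1]]';python3 -m jog '[[[0,0,0],[0,0,-20],1],[[0,0,0],[0,0,-20],1],[[0,0,0],[0,0,-20],1]]';python3 - <<'E'
from t import *
rel([.5,-.2155,.14],frame([0,0,-1],[0,-1,0]))
im,d=eyes.snapshot('top'); W=world('top',d); h=W[...,2]
for nm,lo,hi,a,b in(('lid',.11,.14,-.56,-.3),('tin',.0555,.0635,-.29,-.14)):
    m=(d>0)&(h>lo)&(h<hi)&(W[...,1]>a)&(W[...,1]<b)&(abs(W[...,0]-.5)<.2)
    print(nm,cv2.minAreaRect(np.float32(W[m][:,:2]*1000)),np.median(h[m]))
E
```

```text
time: 32.9
tool_pos: [0.5029, -0.415, 0.0246]
ee_rot: [-3.138, 0.005, -1.569]
wrist_force: [-0.8, 0.5, -0.3]
width: 0.0612
time: 33.4
tool_pos: [0.5042, -0.4186, 0.0291]
ee_rot: [-3.133, -0.0, -1.571]
wrist_force: [-0.2, -0.0, -1.0]
width: 0.0247
time: 33.9
tool_pos: [0.5017, -0.4168, 0.1318]
ee_rot: [-3.139, 0.006, -1.571]
wrist_force: [1.4, -1.3, -1.4]
width: 0.0117
time: 34.2
tool_pos: [0.5024, -0.4177, 0.152]
ee_rot: [-3.135, 0.002, -1.571]
wrist_force: [-0.3, 0.4, -3.8]
width: 0.0113
shift [-202.2, 2.6, 12.5] turn [-0.35, 0.14, -0.03] t 34.2 tcp [ 0.5024 -0.4177  0.152 ] w 0.0113 F [-0.3  0.4 -3.8] q [-0.784, 0.33, 1.189, 0.006, 1.62, 0.788]
lid ((505.8843994140625, -420.2824401855469), (138.2947235107422, 265.84564208984375), 89.91385650634766) 0.1391643239449426
tin ((502.41571044921875, -216.06015014648438), (120.83850860595703, 248.4685821533203), 89.83035278320312) 0.060520898168313686
```

```bash
python3 -m jog '[[[0,0,0],[-40,0,0],1],[[0,0,0],[-85,1,0],1],[[0,0,0],[-130,2,0],1],[[0,0,0],[-175,3,0],1],[[0,0,0],[-202,3,0],1]]'; python3 -m jog '[[[0,0,0],[0,0,0],1],[[0,0,0],[0,0,10],1],[[0,0,0],[0,0,20],1],[[0,0,0],[0,0,30],1],[[0,0,0],[0,0,30],1]]';python3 -m jog '[[[0,0,0],[0,0,0],1],[[0,0,0],[0,0,0],1]]';python3 - <<'E'
from lid import *
rel([.5,-.2155,.0745],frame([0,0,-1],[0,-1,0]))
for n in('top','scene'):
    im,d=eyes.snapshot(n); save(im,n+'8'); W=world(n,d); h=W[...,2]
    for nm,lo,hi in(('lid',.09,.11),('tin',.02,.066)):
        m=(d>0)&(h>lo)&(h<hi)&(abs(W[...,1]+.21)<.1)&(abs(W[...,0]-.5)<.17)
        if m.sum()>50: print(n,nm,m.sum(),cv2.minAreaRect(np.float32(W[m][:,:2]*1000)),np.percentile(W[m],[1,50,99],axis=0).round(4).tolist())
E
```

```text
time: 34.75
tool_pos: [0.4979, -0.2121, 0.1495]
ee_rot: [-3.14, 0.006, -1.569]
wrist_force: [1.0, -0.5, -1.2]
width: 0.0115
time: 35.25
tool_pos: [0.4982, -0.2161, 0.1194]
ee_rot: [-3.14, 0.005, -1.573]
wrist_force: [-0.5, 0.2, -2.9]
width: 0.0116
time: 35.45
tool_pos: [0.5002, -0.2166, 0.1231]
ee_rot: [-3.134, 0.001, -1.572]
wrist_force: [-0.4, 0.2, -3.5]
width: 0.0117
shift [-1.1, 0.6, 48.6] turn [-0.42, 0.08, -0.08] t 35.45 tcp [ 0.5002 -0.2166  0.1231] w 0.0117 F [-0.4  0.2 -3.5] q [-0.516, 0.102, 1.518, 0.005, 1.515, 1.056]
top lid 560 ((502.25677490234375, -219.30059814453125), (136.74281311035156, 264.71783447265625), 89.86984252929688) [[0.3722, -0.2872, 0.0977], [0.5567, -0.1897, 0.1093], [0.634, -0.1512, 0.11]]
top tin 299 ((504.2176513671875, -156.4888458251953), (2.056429147720337, 246.66903686523438), 89.54987335205078) [[0.3828, -0.1576, 0.0201], [0.4977, -0.1562, 0.0496], [0.6251, -0.1549, 0.0628]]
scene lid 2058 ((503.91357421875, -215.60595703125), (139.32615661621094, 269.4063720703125), 89.95843505859375) [[0.377, -0.2823, 0.0953], [0.5497, -0.1957, 0.109], [0.6374, -0.1467, 0.11]]
scene tin 1355 ((505.0001525878906, -209.96299743652344), (120.2298355102539, 251.97669982910156), 89.32434844970703) [[0.3816, -0.2697, 0.0202], [0.5717, -0.1543, 0.0412], [0.6303, -0.1504, 0.0609]]
```

View pics/scene8.png

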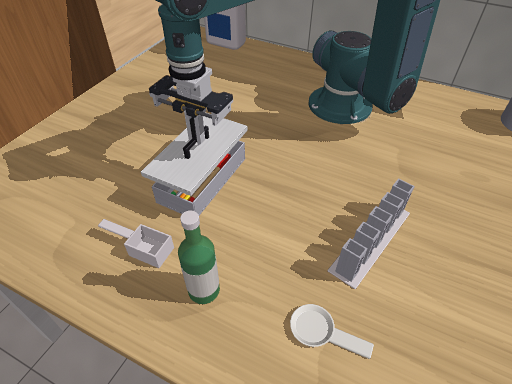

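The scene view shows the lid over the tin at about (195,155) and all five pots empty. I'll shift +2.5 mm in y and lower it.

```bash
python3 -m jog '[[[0,0,0],[-3,0,10],1],[[0,0,0],[-3,0,20],1],[[0,0,0],[-3,0,28],1],[[0,0,0],[-3,0,34],1],[[0,0,0],[-3,0,34],1]]'; python3 -m jog '[[[0,0,0],[0,0,4],1],[[0,0,0],[0,0,7],1],[[0,0,0],[0,0,10],1],[[0,0,0],[0,0,10],1]]';python3 -c "
from lid import *
rel([.5,-.2155,.0745],frame([0,0,-1],[0,-1,0]))"
```

```text
time: 36.05
tool_pos: [0.4993, -0.2125, 0.0871]
ee_rot: [-3.138, 0.003, -1.571]
wrist_force: [0.2, 0.6, -3.1]
width: 0.0115
time: 36.45
tool_pos: [0.5001, -0.2129, 0.0784]
ee_rot: [-3.135, 0.002, -1.571]
wrist_force: [-0.2, -0.9, -3.5]
width: 0.0117
shift [2.6, 0.1, 3.9] turn [-0.35, 0.12, -0.04] t 36.45 tcp [ 0.5001 -0.2129  0.0784] w 0.0117 F [-0.2 -0.9 -3.5] q [-0.51, 0.129, 1.58, 0.005, 1.428, 1.061]
```

```bash
python3 -m jog '[[[0,0,0],[0,0,2],1],[[0,0,0],[0,0,3.5],1],[[0,0,0],[0,0,4],1],[[0,0,0],[0,0,4],1]]';python3 -m jog '[[[0,0,0],[0,0,0],0.3],[[0,0,0],[0,0,0],-0.3],[[0,0,0],[0,0,0],-0.3],[[0,0,0],[0,0,0],-0.3],[[0,0,0],[0,0,-15],-0.3]]';python3 -m jog '[[[0,0,0],[0,0,-40],-0.3],[[0,0,0],[0,0,-80],-0.3],[[0,0,0],[0,0,-125],-0.3],[[0,0,0],[40,30,-165],-0.3],[[0,0,0],[80,60,-190],-0.3]]';python3 -m jog '[[[0,0,0],[45,20,0],-0.3],[[0,0,0],[90,40,0],-0.3],[[0,0,0],[135,60,0],-0.3],[[0,0,0],[180,60,0],-0.3],[[0,0,0],[200,60,0],-0.3]]';python3 - <<'E'
from lid import *
rel([.5,-.2155,.0745])
for n in('top','scene'):
    im,d=eyes.snapshot(n); save(im,n+'9'); W=world(n,d); h=W[...,2]
    for nm,lo,hi in(('bar',.085,.11),('lid',.058,.07)):
        m=(d>0)&(h>lo)&(h<hi)&(abs(W[...,1]+.21)<.09)&(abs(W[...,0]-.5)<.17)
        A=np.c_[W[m][:,:2]-[.5,-.215],np.ones(m.sum())]; c=np.linalg.lstsq(A,h[m],rcond=None)[0]
        print(n,nm,m.sum(),cv2.minAreaRect(np.float32(W[m][:,:2]*1000)),'plane',c.round(4))
E
```

```text
time: 36.85
tool_pos: [0.5006, -0.2131, 0.076]
ee_rot: [-3.134, 0.001, -1.571]
wrist_force: [-3.1, 1.5, 4.3]
width: 0.0118
time: 37.35
tool_pos: [0.4986, -0.2121, 0.0878]
ee_rot: [-3.14, 0.004, -1.571]
wrist_force: [0.1, 1.0, -1.1]
width: 0.0485
time: 37.85
tool_pos: [0.4499, -0.2796, 0.2744]
ee_rot: [-3.13, -0.002, -1.568]
wrist_force: [1.2, -0.6, 0.0]
width: 0.0609
time: 38.35
tool_pos: [0.3876, -0.483, 0.2695]
ee_rot: [-3.135, 0.0, -1.575]
wrist_force: [0.5, 0.6, -0.5]
width: 0.0612
shift [-267.9, -109.9, 195.8] t 38.35 tcp [ 0.3876 -0.483   0.2695] w 0.0612 F [ 0.5  0.6 -0.5] q [-0.989, 0.239, 1.071, 0.006, 1.828, 0.587]
top bar 224 ((503.20880126953125, -216.0519256591797), (12.6566162109375, 99.07426452636719), 89.62791442871094) plane [-0.0003 -0.1866  0.0964]
top lid 5864 ((503.90692138671875, -216.18710327148438), (264.8362731933594, 136.927001953125), 0.15177316963672638) plane [ 0.0004 -0.0013  0.0645]
scene bar 176 ((504.4534912109375, -210.46453857421875), (12.62646198272705, 99.07432556152344), 88.62915802001953) plane [-0.008  -0.3653  0.0955]
scene lid 3727 ((503.70745849609375, -211.50631713867188), (137.2883758544922, 269.25640869140625), 89.87064361572266) plane [-0.0002 -0.0003  0.0626]
```

```bash
python3 -c "
import cv2,numpy as np
a=cv2.imread('pics/scene9.png');b=cv2.imread('pics/top9.png')
cv2.imwrite('pics/both9.png',np.hstack([cv2.resize(a[110:260,90:290],(500,375)),cv2.resize(b,(300,225),interpolation=3) if 0 else cv2.copyMakeBorder(cv2.resize(b,(300,225)),0,150,0,0,0)]))"
```

```text
(no output)
```

View pics/both9.png

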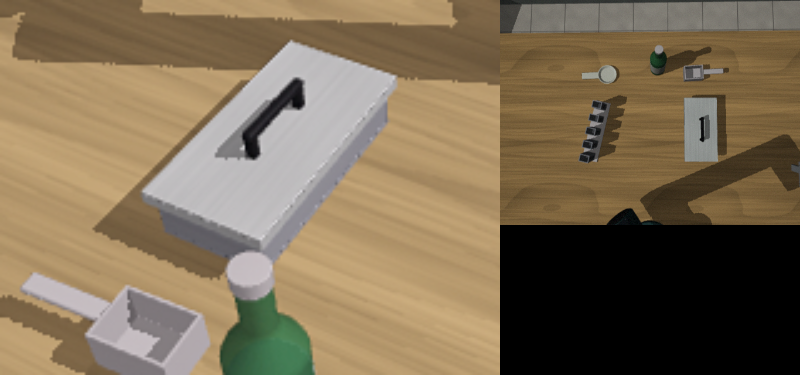

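The lid sits level over the whole rim, with its top face at 63–64 mm, the same as at the start. The caddy is upright and empty, and the bystanders haven't moved.

```bash
python3 -c "
from bench import close_job
print(close_job())"
```

```text
the job is handed in; nothing more can be done
None
```

The job is done and handed in at about 38 s of the 210 s. I set the lid flat on the shelf with its handle up, and laid the four utensils that were there in the tin: green, red, orange and yellow (blue was absent). Then I put the lid back on.

**Last checks:**
- **Utensils:** all four lie lengthwise inside the tin, heads on edge, with their highest point at about 36 mm, below the 56 mm inside depth.
- **Lid:** it is level to within 0.1° in the top and scene views. Its top face reads 63–64 mm, as it did before I moved it, so it is seated all round.
- **Caddy, tin and bystanders:** the caddy is upright with all five pots empty. The tin is upright, and the bottle, spoon rest and scoop look unmoved in the pictures.
- **Arm:** it is clear of everything, and the wrist forces I read stayed at a few newtons.

**Disagreement:** the top and scene cameras differ by about 5 mm on the tin's sideways position. I aligned the lid on the measurements relative to each other, and it went on without catching. I saw no knock to the lid or tin, and no slip of the grip.

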